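Swing the drilling jig round, load it and clamp the work

TASK

Get the jig ready for countersinking: fold the clamp arm right back until it stands upright, then push the far corner of the plywood jig box round its pivot bolt, a quarter turn clockwise seen from above and flat on the bench, until its side rests against the clamp's stop block. Then lower the rectangular aluminium block, holes up, into the nest in the box, let go of it, and swing the clamp arm all the way down so that it presses the block fully home and stays shut. Leave the other things on the bench where they are.

Things in the scene. Friction and masses are not known exactly. Their poses are not given: they have to be found in the camera images.
- fixture: Jig fixture screwed to the bench. Origin: on the bench, on the axis of the pivot bolt (shank 12 mm dia., head 24 mm, top 20 mm up). x points away from the robot (within 9 degrees), y left, z up. Its aluminium stop block covers x -65 to 12 mm, y -130 to -35 mm, 30 mm high; the face x = 12 is the stop. Hinge cheeks on it reach 80 mm high.
- jig_box: Loose open plywood box, 0.55 kg, one corner held by a lug on the pivot bolt (1.5 mm free). Origin: bottom, at the lug's hole. In its own frame it covers x 12 to 120, y -148 to -12 mm; walls 4 mm thick, 24 mm high. It starts turned about +90 degrees (within 9) to the fixture; wanted is 0, its face x = 12 on the stop.
- far_corner (a point): The corner of the box opposite the bolt: (120, -148, 12) mm in the box's frame, half-way up the walls; axes as the box. Pushing on the outer face x = 120 near it (towards the box's -x) turns the box clockwise; a few newtons.
- nest (a point): Middle of the sprung plate's top in the nest in the box: (66, -80, 15) mm in the box's frame, same axes (it does not follow the plate). The nest is 40 (x) by 70 mm (y) inside, its walls 6 mm thick, top 19 mm above the bench. The plate carries the block 6 mm proud and yields up to 6.5 mm under 2.5 to 4 N.
- block_center (a point): Centre of the loose rectangular aluminium block, 0.14 kg: 34 mm (x) by 64 (y) by 44 high, two dark holes on top. It stands upright on the bench at the left or right. In the nest its long side lies along the nest's y, either end first; its centre is then 37 mm above the bench, pressed home 31 mm.
- clamp (a joint): Angle of the clamp arm, rad: 0 is shut (level, its end stop), about 1.57 upright, 1.75 the other end stop. It stays where it is left (stiff hinge, about 3 N at the handle; about 3 N more at the end of closing, to press the block).
- clamp_hinge (a point): Point on the hinge axis, 66 mm above the bench, at (-35, -80) mm in the fixture's frame; axes as the fixture. The hinge axis lies along y. The arm, 20 mm wide and 14 mm thick, points to +x when shut and rises as it opens, towards upright over the hinge.
- clamp_grip (a point): Where to take the clamp: on the axis of the round black cross bar (12 mm dia., 120 mm long, along the fixture's y) at the arm's end, 175 mm from the hinge axis and 38 mm left of the arm's middle; the bar ends 22 mm further left. Its x points outward along the arm.
- boss_center (a point): Centre of a round aluminium boss, 50 mm dia., 36 mm high, not needed; it stands on the side across from the block.
- mallet: Silicone mallet lying on the bench, 220 mm long; origin under its head (95 mm wide, 48 mm dia.), x along the handle. Not needed.
- caliper: Steel caliper lying flat, 200 mm along its x, 11 mm high; origin under its middle. Not needed.
- countersink: Blue-handled countersink tool lying down, 120 mm along its x, 22 mm thick; origin below the front of the handle. Not needed.
- jar: Glass jar of screws, 74 mm dia., 100 mm high; origin under its middle. Not needed.
Things that resemble listed ones, but are neither listed nor needed, are in the scene too. Of the things that look like the jig_box, the smaller one is meant. What is shaped like the part that bears block_center but purple is not meant.

How it is judged:
By the outcome, as a careful person would: the job done as asked, in the order asked, and still so for the second after the job is handed in, with the robot touching nothing.
It also fails if it takes over 72 s, if anything falls off the work surface, if the arm or the gripper's body presses on something with over 40 N, if the wrist force passes 120 N, or if a joint passes its speed limit or range.

ROBOT

A 6-joint arm with a two-finger parallel gripper is mounted at the origin on the work surface. World frame = base frame: x ahead of the robot, y to its left, z up, the work surface at z = 0. Lengths are in m, angles in rad, forces in N, time in s.
With the tool pointing down it reaches from about 0.3 to 0.95 m from the base axis. Payload 3.1 kg.
Tool frame: the origin (TCP) lies on the centre line of the jaws, within the pads' length; the fingertips stand 8 mm ahead of it and the grasp point (between the pads) lies 11 mm behind it; y points along the fingers, x is the direction in which the jaws open and shut, and the axes are right-handed (so a half turn about y gives the same grasp; the last joint's range is limited). The gripper opens to 85 mm and grips with 20 to 120 N. Pads are 22 mm wide; open, the fingers measure 114 mm over their backs; the gripper's body (76 mm by 85 mm) begins 54 mm behind the grasp point. The pads swing forward as they close: fully open they stand 13 mm farther back than shut.
Start: joints at [1.225, 0.308, 1.634, -0, 1.2, -0.07], TCP at [0.17, 0.601, 0.239] pointing down, gripper open.
Joint ranges: [-3.06, 3.06], [-0.79, 1.96], [0.05, 2.63], [-1.19, 4.34], [0.05, 2.64], [-2.94, 2.94]. Speed limits (rad/s): [2.79, 2.79, 3.14, 3.14, 3.14, 3.14].

INTERFACE

Orientations are given as a rotation vector (axis times angle).
In Python, from station import ctrl gives the robot as it stands.
- The arm moves only by the tool apply_moves, never from a script. Its argument "targets" is a list of rows, each a list of 3 entries, a list of its own where there are three numbers: the opening, from 0 (shut) to 1 (fully open), then the shift along the tool's x, y, z in m, then the turn, a rotation vector about the tool's x, y, z in degrees. In form: [[jaw, [dx, dy, dz], [rx, ry, rz]], ...]. A call has 1 to 10 rows; each row shifts and turns the commanded pose from where the row before left it, along the tool's axes as they then stand; what a row does not reach is not made up. A row lasts 1/8 s, in which the tool goes at most 62.5 mm and 10.7 degrees, less where a joint would pass 70% of its speed; a pose out of reach is approached as far as the arm can. A call with a gripper value outside its range is refused whole. The fingers move at their own pace and stop on an object; the grip force is fixed at half the most. Time passes only in rows, so rows that do not move let the fingers close. It gives the time, the measured TCP pose, the force and the opening at its end, in the units of the state.
- ctrl.get_obs(): the state, without advancing time (a new reading comes with each control period).
- ctrl.capture(name): name is "side" or "top"; returns the picture (400x640x3 uint8, blue, green, red); there is no depth.
- ctrl.get_calibration(name): a dict with "intrinsics" (3x3 intrinsics, pixels), "R" (3x3) and "t" (3): a world point X has camera coordinates R X + t. Camera axes: x right, y down, z forward; pixel columns grow to the right and rows downward; lengths in m; the calibration is good to about 2 mm. A picture is of the moment at which its call begins. get_calibration takes no time and is no camera call.
- ctrl.sign_off(): hands the job in, once; it reports no verdict.
The state is a dict: "clock": time; "joint_pos": joint angles; "dq": joint speeds; "tau": joint torques, N m; "ee_pos": TCP position; "tcp_rot": TCP orientation; "force": force on the tool from outside, world axes, zero at the start; "ft_torque": the same for the moment, N m; "grip_width": finger opening in m.
Only numpy, scipy, OpenCV 4.12 (cv2) and the standard library are available. Lean on these libraries where they do the work, as an engineer would, in place of code of your own. Each camera call takes 0.05 s, during which the arm holds its last target.

## Working session

There is one attempt and no reset: what is moved stays moved. The work goes in short steps, Python scripts to look and compute and a tool call to move; the robot and the scene stay as the last step left them, time stands still between calls to the robot, and variables do not carry over. Pictures are saved under pics/ and viewed, and the job is handed in when it is done.

Besides the shell and the picture viewer there is one more tool, called after "Emit:" in YAML: its name, and indented under it one key for each argument. apply_moves: Moves the arm, as the interface text tells. Its arguments: {"type":"object","properties":{"targets":{"type":"array","items":{"type":"array"}}},"required":["targets"]}

```bash
ls -la; mkdir -p pics; python3 - <<'E'
from station import ctrl
import cv2
o=ctrl.get_obs()
for k,v in o.items(): print(k,v)
for n in("side","top"):
    cv2.imwrite(f"pics/{n}0.png",ctrl.capture(n)); print(n,ctrl.get_calibration(n))
E
```

```text
total 12
drwxr-xr-x  3 agent agent 4096 Dec  7 00:41 .
drwxr-xr-x 23 root  root  4096 Dec  7 00:41 ..
drwxr-xr-x  2 agent agent 4096 Dec  7 00:41 pics
clock 0.0
joint_pos [ 1.22528825e+00  3.09015426e-01  1.63521728e+00 -3.33896842e-05
  1.19969438e+00 -6.96919666e-02]
dq [ 2.60562183e-03 -1.15021426e-03  1.64342177e-05  4.02059817e-05
  4.19998209e-04  1.43516423e-03]
tau [-9.42617808e-04 -4.15254807e+01 -2.76662242e+01 -2.26953221e-04
  1.00903219e-02  1.76488294e-05]
ee_pos [0.16996043 0.60059609 0.23802593]
tcp_rot [-1.32847377 -1.00224121  1.00546732]
force [-0.46222972 -0.20635291 -0.56415766]
ft_torque [ 0.01194035  0.00689869 -0.00124482]
grip_width 0.0848610162944869
side {'intrinsics': array([[436.10787782,   0.        , 314.83435397],
       [  0.        , 436.10787782, 192.1156703 ],
       [  0.        ,   0.        ,   1.        ]]), 'R': array([[-0.98376174, -0.17890373,  0.01436312],
       [-0.13633447,  0.69283183, -0.7080939 ],
       [ 0.11672941, -0.69855387, -0.70597219]]), 't': array([0.56940392, 0.12340413, 1.11347296])}
top {'intrinsics': array([[382.60835255,   0.        , 322.85467361],
       [  0.        , 382.60835255, 205.68209736],
       [  0.        ,   0.        ,   1.        ]]), 'R': array([[-0.0152913 , -0.99981384, -0.01176709],
       [-0.99682845,  0.01616273, -0.07792181],
       [ 0.07809749,  0.01053824, -0.99689003]]), 't': array([0.03765665, 0.55581698, 0.95538675])}
```

View pics/side0.png

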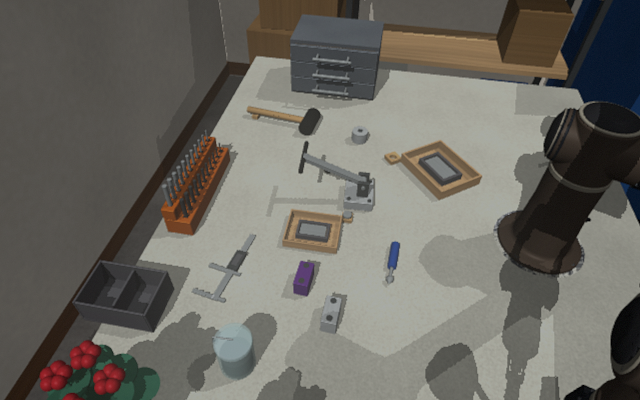

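View pics/top0.png

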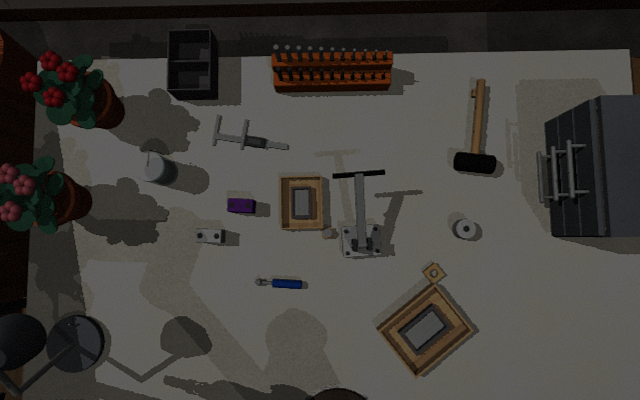

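```bash
cat > h.py <<'E'
from station import ctrl
import numpy as np, cv2
from scipy.spatial.transform import Rotation as Rt
C={n:ctrl.get_calibration(n) for n in("side","top")}
def ray(n,px):
    c=C[n]; d=np.linalg.inv(c["intrinsics"])@np.array([px[0],px[1],1.]); 
    return -c["R"].T@c["t"], c["R"].T@d
def onz(n,px,z):
    o,d=ray(n,px); return o+d*(z-o[2])/d[2]
def tri(p1,p2):  # side px, top px
    o1,d1=ray("side",p1);o2,d2=ray("top",p2)
    A=np.stack([d1,-d2],1); s=np.linalg.lstsq(A,o2-o1,rcond=None)[0]
    a,b=o1+s[0]*d1,o2+s[1]*d2; return (a+b)/2,np.linalg.norm(a-b)
def proj(n,X):
    c=C[n]; X=np.atleast_2d(X); q=(X@c["R"].T+c["t"])@c["intrinsics"].T; return q[:,:2]/q[:,2:]
def crop(im,x0,y0,w,h,s,name,g=1.0):
    c=im[y0:y0+h,x0:x0+w]; c=np.clip(c.astype(float)*g,0,255).astype(np.uint8)
    c=cv2.resize(c,None,fx=s,fy=s,interpolation=cv2.INTER_CUBIC)
    for i in range((x0//10+1)*10,x0+w,10): cv2.line(c,((i-x0)*s,0),((i-x0)*s,6 if i%50 else 16),(0,255,255),1)
    for j in range((y0//10+1)*10,y0+h,10): cv2.line(c,(0,(j-y0)*s),(6 if j%50 else 16,(j-y0)*s),(0,255,255),1)
    cv2.imwrite(name,c)
E
python3 - <<'E'
from h import *
t=cv2.imread("pics/top0.png"); s=cv2.imread("pics/side0.png")
crop(t,190,160,200,110,4,"pics/tc.png",2.0); crop(s,260,130,140,130,4,"pics/sc.png",1.5); crop(s,270,250,100,90,6,"pics/sb.png",1.5)
E
```

```text
(no output)
```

View pics/tc.png

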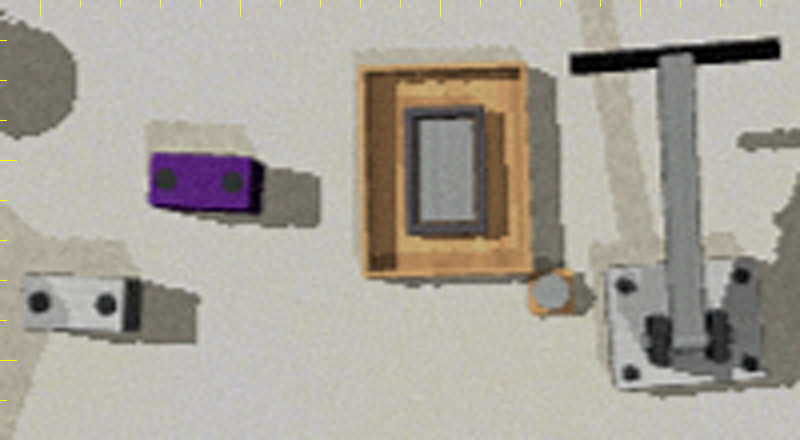

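View pics/sc.png

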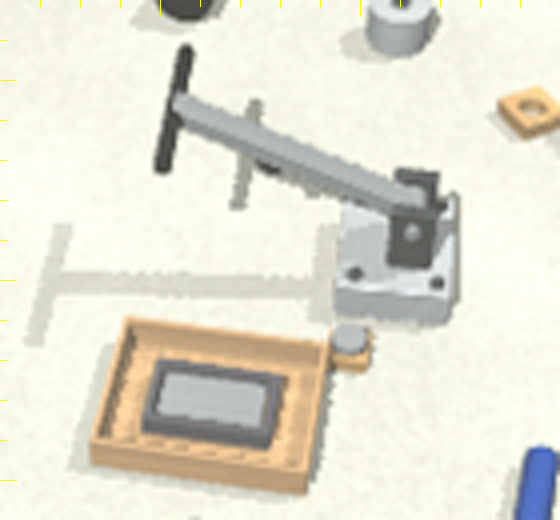

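View pics/sb.png

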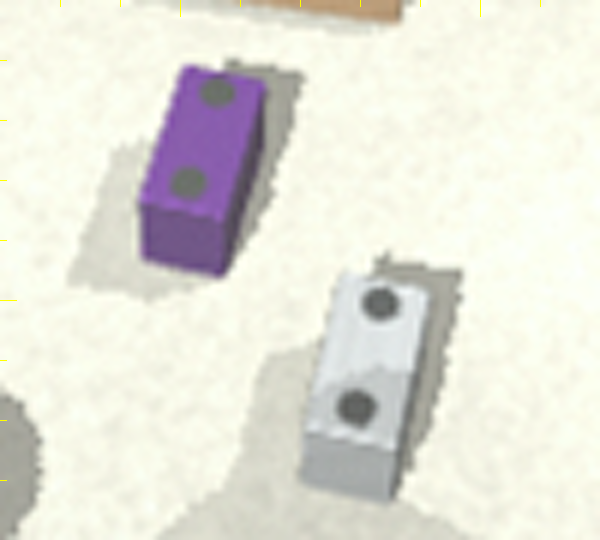

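```bash
python3 - <<'E'
from h import *
np.set_printoptions(precision=4,suppress=True)
T=lambda x,y:(190+x/4,160+y/4)
S=lambda x,y:(260+x/4,130+y/4)
print("bolt",onz("top",T(552,291),.02),tri(S(350,337),T(552,291)))
blk=[onz("top",T(*p),.03) for p in((607,268),(757,258),(763,375),(615,388))]
print("stop",blk)
for p in((360,65),(527,63),(533,278),(363,277)): print("box",onz("top",T(*p),.024))
L=tri(S(163,170),T(571,64)); R=tri(S(186,48),T(779,48)); print("barL",L,"barR",R)
for p in((39,302),(106,303)): print("hole",onz("top",T(*p),.044))
for p in((340,272),(428,290),(393,450),(305,432),(380,303),(356,408)): print("blk side",onz("side",(270+p[0]/6,250+p[1]/6),.044))
for p in((23,275),(122,277),(122,332),(24,332)): print("blk top",onz("top",T(*p),.044))
print("nest",[onz("top",T(*p),.019) for p in((404,104),(485,104),(485,235),(408,235))])
print("cams",[-C[n]["R"].T@C[n]["t"] for n in C])
print(Rt.from_rotvec([-1.32847377,-1.00224121,1.00546732]).as_matrix())
E
```

```text
bolt [0.4872 0.0169 0.02  ] (array([0.4879, 0.0169, 0.0145]), np.float64(0.0012605916083967535))
stop [array([ 0.501, -0.018,  0.03 ]), array([ 0.5059, -0.1125,  0.03  ]), array([ 0.4326, -0.1143,  0.03  ]), array([ 0.4259, -0.0216,  0.03  ])]
box [0.6338 0.1377 0.024 ]
box [0.6332 0.0305 0.024 ]
box [0.4956 0.0288 0.024 ]
box [0.4979 0.1367 0.024 ]
barL (array([0.6157, 0.0041, 0.1291]), np.float64(0.00011869286241877098)) barR (array([ 0.6233, -0.1142,  0.1325]), np.float64(0.0020127540467745455))
hole [0.4851 0.3364 0.044 ]
hole [0.4838 0.2945 0.044 ]
blk side [0.5013 0.2868 0.044 ]
blk side [0.4692 0.2882 0.044 ]
blk side [0.4725 0.352  0.044 ]
blk side [0.5031 0.351  0.044 ]
blk side [0.4853 0.2966 0.044 ]
blk side [0.4873 0.3388 0.044 ]
blk top [0.502  0.3466 0.044 ]
blk top [0.4998 0.2846 0.044 ]
blk top [0.4657 0.2845 0.044 ]
blk top [0.4666 0.3456 0.044 ]
nest [array([0.6087, 0.1102, 0.019 ]), array([0.6078, 0.058 , 0.019 ]), array([0.5236, 0.0591, 0.019 ]), array([0.5243, 0.1083, 0.019 ])]
cams [array([0.447 , 0.7942, 0.8653]), array([0.48  , 0.0186, 0.9962])]
[[ 0.2723 -0.0008 -0.9622]
 [ 0.9622 -0.0022  0.2723]
 [-0.0023 -1.      0.0001]]
```

Emit:
apply_moves:
  targets:
    - [0.35,[0,0,0],[0,10,0]]
    - [0.35,[0,0,0],[0,10,0]]
    - [0.35,[0,0,0],[0,10,0]]
    - [0.35,[0,0,0],[0,10,0]]
    - [0.35,[0,0,0],[0,10,0]]
    - [0.35,[0,0,0],[0,10,0]]
    - [0.35,[0,0,0],[0,10,0]]
    - [0.35,[0,0,0],[0,1,0]]

```text
clock: 1.1
ee_pos: [0.1701, 0.601, 0.2386]
tcp_rot: [-1.571, -0.044, 0.045]
force: [0.0, -0.5, 0.9]
grip_width: 0.0297
```

```bash
cat >> h.py <<'E'
np.set_printoptions(precision=4,suppress=True)
def st():
    o=ctrl.get_obs(); M=Rt.from_rotvec(o["tcp_rot"]).as_matrix(); p=np.array(o["ee_pos"])
    print("t",o["clock"],"p",p,"yaw",np.degrees(np.arctan2(M[1,0],M[0,0])),"q",np.array(o["joint_pos"]),"F",np.array(o["force"]),"g",o["grip_width"],"down",M[:,1])
    open("log.txt","a").write(repr((list(o["joint_pos"]),list(p),list(o["tcp_rot"])))+"\n")
    return p,M
def go(X):
    p,M=st(); d=M.T@(np.array(X)-p); print("tool shift mm",d*1000,"dist",np.linalg.norm(d)*1000)
E
python3 -c "
from h import *
go([.617,-.015,.239])"
```

```text
t 1.1 p [0.1701 0.601  0.2386] yaw 3.2593093609723915 q [1.2253 0.3086 1.6345 0.     1.1997 1.1684] F [ 0.0113 -0.5464  0.8778] g 0.02972147532700697 down [-0.0004 -0.0011 -1.    ]
tool shift mm [ 411.1762    0.1281 -640.4078] dist 761.0440868009453
```

Emit:
apply_moves:
  targets:
    - [0.35,[0.03,0,-0.045],[0,0,0]]
    - [0.35,[0.03,0,-0.045],[0,0,0]]
    - [0.35,[0.03,0,-0.045],[0,0,0]]
    - [0.35,[0.03,0,-0.045],[0,0,0]]
    - [0.35,[0.03,0,-0.045],[0,0,0]]
    - [0.35,[0.03,0,-0.045],[0,0,0]]
    - [0.35,[0.03,0,-0.045],[0,0,0]]
    - [0.35,[0.03,0,-0.045],[0,0,0]]
    - [0.35,[0.03,0,-0.045],[0,0,0]]
    - [0.35,[0.03,0,-0.045],[0,0,0]]

```text
clock: 2.35
ee_pos: [0.4957, 0.1673, 0.2393]
tcp_rot: [-1.57, -0.046, 0.046]
force: [0.9, -0.0, 0.4]
grip_width: 0.0301
```

Emit:
apply_moves:
  targets:
    - [0.35,[0.028,0,-0.048],[0,0,0]]
    - [0.35,[0.028,0,-0.048],[0,0,0]]
    - [0.35,[0.028,0,-0.048],[0,0,0]]
    - [0.35,[0.028,0,-0.046],[0,0,0]]
    - [0.35,[0,0,0],[0,0,0]]

```text
clock: 2.98
ee_pos: [0.6189, -0.0181, 0.2389]
tcp_rot: [-1.571, -0.043, 0.042]
force: [-1.0, 0.7, -0.3]
grip_width: 0.0296
```

```bash
python3 - <<'E'
from h import *
go([.617,-.015,.130])
s=ctrl.capture("side");t=ctrl.capture("top")
cv2.imwrite("pics/s1.png",s);crop(s,220,0,300,220,2,"pics/s1c.png",1.4);crop(t,240,120,200,150,4,"pics/t1c.png",2)
E
```

```text
t 2.975 p [ 0.6189 -0.0181  0.2389] yaw 3.0775636571034974 q [-0.0991  0.2969  1.6491 -0.001   1.1947 -0.1525] F [-1.039   0.6727 -0.3256] g 0.029647982728150134 down [ 0.0008 -0.001  -1.    ]
tool shift mm [ -1.8494 108.9287   3.3523] dist 108.99596011868782
```

View pics/s1c.png

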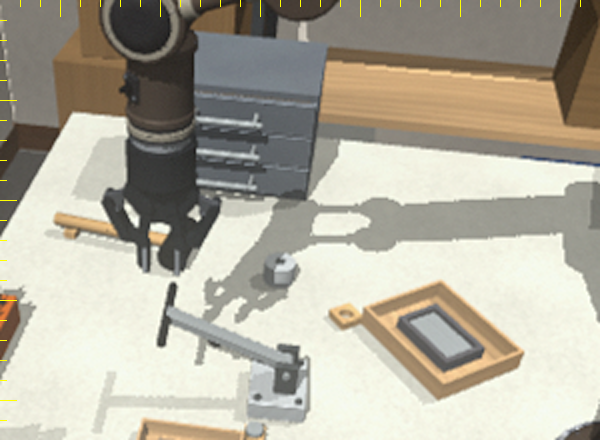

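View pics/t1c.png

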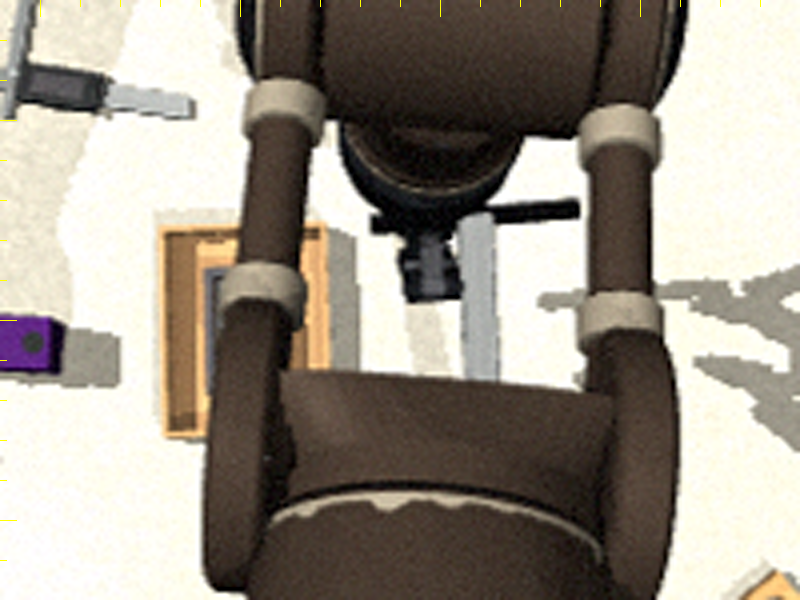

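```bash
python3 - <<'E'
from h import *
for z in (.239,.3,.4,.5,.55,.6): print(z,proj("side",[.619,-.018,z]))
print(proj("side",[.619,-.018,.239-.0+.0]), proj("side",[[.617,-.017,.1305]]),proj("top",[[.617,-.017,.1305],[.619,-.018,.231]]))
E
```

```text
0.239 [[300.9021 131.674 ]]
0.3 [[300.6813 109.9408]]
0.4 [[300.2743  69.8914]]
0.5 [[299.7993  23.1524]]
0.55 [[299.5307  -3.2723]]
0.6 [[299.2377 -32.1049]]
[[300.9021 131.674 ]] [[301.9468 166.5079]] [[341.9931 175.1585]
 [344.3635 166.3402]]
```

Emit:
apply_moves:
  targets:
    - [0.35,[-0.002,0.03,0.003],[0,0,0]]
    - [0.35,[0,0.03,0],[0,0,0]]
    - [0.35,[0,0.03,0],[0,0,0]]
    - [0.35,[0,0.026,0],[0,0,0]]
    - [0.35,[0,0,0],[0,0,0]]

```text
clock: 3.7
ee_pos: [0.6118, -0.0099, 0.1207]
tcp_rot: [-1.569, -0.041, 0.051]
force: [0.2, -0.2, 0.2]
grip_width: 0.0301
```

```bash
python3 - <<'E'
from h import *
st()
s=ctrl.capture("side");crop(s,240,90,150,120,5,"pics/s2c.png",1.4)
E
```

```text
t 3.7 p [ 0.6118 -0.0099  0.1207] yaw 3.3567184482156613 q [-0.0875  0.4196  1.7441  0.0004  0.9847 -0.1463] F [ 0.239  -0.2042  0.2321] g 0.030123081888428736 down [-0.0068  0.0009 -1.    ]
```

View pics/s2c.png

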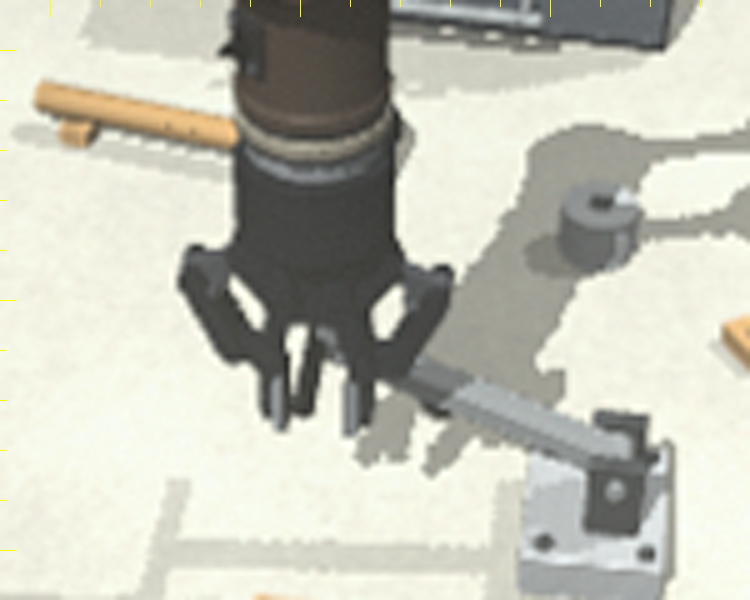

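Emit:
apply_moves:
  targets:
    - [0.35,[-0.011,-0.013,0],[0,0,0]]
    - [0.35,[-0.007,-0.014,0],[0,0,0]]
    - [0.35,[-0.009,-0.012,0],[0,0,0]]
    - [0.35,[-0.009,-0.012,0],[0,0,0]]
    - [0.35,[-0.011,-0.01,0],[0,0,0]]
    - [0.35,[-0.011,-0.01,0],[0,0,0]]
    - [0.35,[-0.013,-0.009,0],[0,0,0]]
    - [0.35,[-0.013,-0.008,0],[0,0,0]]

```text
clock: 4.75
ee_pos: [0.5368, -0.0167, 0.2177]
tcp_rot: [-1.571, -0.057, 0.03]
force: [7.4, 0.9, 4.3]
grip_width: 0.0299
```

```bash
python3 - <<'E'
from h import *
st()
s=ctrl.capture("side");crop(s,240,50,150,160,4,"pics/s3c.png",1.4)
E
```

```text
t 4.75 p [ 0.5368 -0.0167  0.2177] yaw 3.1833319433192107 q [-0.1129  0.1517  1.8732  0.0014  1.0995 -0.1691] F [7.4043 0.8772 4.2919] g 0.02990388522516892 down [ 0.0173 -0.0007 -0.9999]
```

View pics/s3c.png

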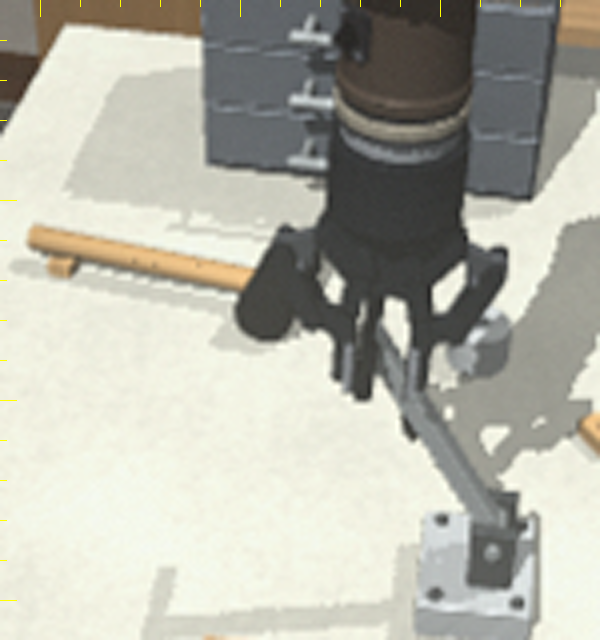

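Emit:
apply_moves:
  targets:
    - [0.35,[-0.012,0.003,0],[0,0,0]]
    - [0.35,[-0.012,0,0],[0,0,0]]
    - [0.35,[-0.012,-0.002,0],[0,0,0]]
    - [0.35,[-0.012,-0.003,0],[0,0,0]]
    - [0.35,[-0.012,-0.002,0],[0,0,0]]
    - [0.35,[-0.012,-0.001,0],[0,0,0]]
    - [0.35,[-0.012,0,0],[0,0,0]]

```text
clock: 5.68
ee_pos: [0.4461, -0.0211, 0.216]
tcp_rot: [-1.57, -0.043, 0.045]
force: [1.9, -0.2, 0.6]
grip_width: 0.0299
```

```bash
python3 - <<'E'
from h import *
st()
s=ctrl.capture("side");crop(s,240,50,150,160,4,"pics/s4c.png",1.4)
E
```

```text
t 5.675 p [ 0.4461 -0.0211  0.216 ] yaw 3.2002430683668543 q [-0.1448 -0.0167  2.0572 -0.0001  1.1022 -0.2006] F [ 1.8544 -0.2397  0.6478] g 0.029914995577190587 down [-0.0011  0.0001 -1.    ]
```

View pics/s4c.png

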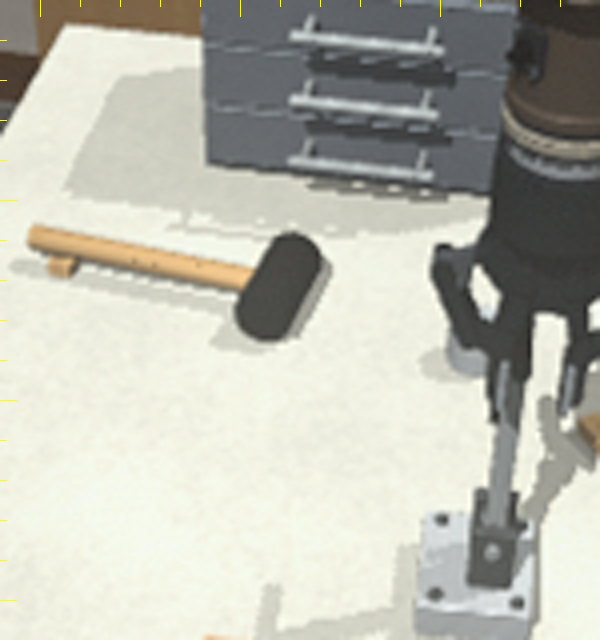

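Emit:
apply_moves:
  targets:
    - [0.35,[-0.006,0,0],[0,0,0]]
    - [0.35,[0,0,0],[0,0,0]]
    - [0.35,[0.008,0,0],[0,0,0]]
    - [0.35,[0,-0.02,0],[0,0,0]]
    - [0.35,[0,-0.03,0],[0,0,0]]
    - [0.2,[0,-0.03,0],[0,0,0]]
    - [0,[0,-0.02,0],[0,0,0]]

```text
clock: 6.6
ee_pos: [0.45, -0.021, 0.3175]
tcp_rot: [-1.57, -0.044, 0.044]
force: [0.0, -0.8, 0.1]
grip_width: 0.0006
```

```bash
python3 - <<'E'
from h import *
# push start pose: box coords (face 120 + gap), along -135; box yaw 90.5, bolt
b=np.array([.4875,.0169]); a=np.radians(90.5); R=np.array([[np.cos(a),-np.sin(a)],[np.sin(a),np.cos(a)]])
q=b+R@np.array([.120+.040,-.134]); print(q)
go([q[0],q[1],.31])
s=ctrl.capture("side");crop(s,240,50,150,160,4,"pics/s5c.png",1.4)
E
```

```text
[0.6201 0.1781]
t 6.6 p [ 0.45   -0.021   0.3175] yaw 3.203510992534613 q [-0.1433 -0.109   1.9317 -0.0001  1.3188 -0.1992] F [ 0.0191 -0.7995  0.0574] g 0.0005588838999962899 down [ 0.0001 -0.0001 -1.    ]
tool shift mm [180.9509   7.4822 189.2795] dist 261.96554687835106
```

View pics/s5c.png

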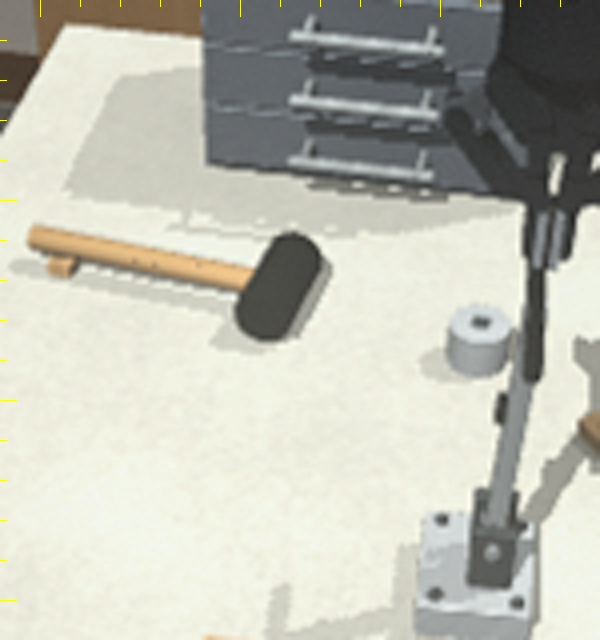

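Emit:
apply_moves:
  targets:
    - [0,[0.036,0,0.038],[0,0,0]]
    - [0,[0.036,0,0.038],[0,0,0]]
    - [0,[0.036,0,0.038],[0,0,0]]
    - [0,[0.036,0,0.038],[0,0,0]]
    - [0,[0.036,0,0.038],[0,0,0]]
    - [0,[0,0.05,0],[0,0,0]]
    - [0,[0,0.05,0],[0,0,0]]
    - [0,[0,0.05,0],[0,0,0]]
    - [0,[0,0.05,0],[0,0,0]]
    - [0,[0,0,0],[0,0,0]]

```text
clock: 7.9
ee_pos: [0.6133, 0.1777, 0.1095]
tcp_rot: [-1.573, -0.033, 0.055]
force: [-0.5, -0.5, -0.1]
grip_width: 0.0001
```

```bash
python3 - <<'E'
from h import *
go([.6201,.1781,.02])
f=np.array([.4875,.0169]);ps=np.radians(3.4)
def fx(x,y): return f+np.array([x*np.cos(ps)-y*np.sin(ps),x*np.sin(ps)+y*np.cos(ps)])
for th in(85,90,95,100):
    t=np.radians(th);X=[[*fx(-.035+.175*np.cos(t),-.08+d),.066+.175*np.sin(t)] for d in(.06,-.06)]
    print(th,proj("side",X).ravel(),proj("top",X).ravel())
s=ctrl.capture("side");crop(s,240,50,150,160,4,"pics/s6c.png",1.4)
crop(ctrl.capture("top"),240,130,200,150,4,"pics/t6c.png",2)
E
```

```text
t 7.9 p [0.6133 0.1777 0.1095] yaw 3.204340961337281 q [ 0.2139  0.4826  1.6762 -0.0001  0.997   0.158 ] F [-0.4849 -0.5432 -0.1059] g 7.519557003893367e-05 down [-0.0138 -0.0031 -0.9999]
tool shift mm [ 8.0808 89.4391  0.2563] dist 89.80382422742869
85 [363.7164 142.6278 365.707  112.7617] [339.073  241.043  399.995  236.4797]
90 [370.403  142.9742 371.8754 113.0366] [339.689  248.834  400.7629 244.2667]
95 [377.0442 143.7793 377.9997 113.7602] [340.2852 256.6265 401.4032 252.0633]
100 [383.5707 145.0355 384.0171 114.926 ] [340.8537 264.3197 401.9073 259.7687]
```

View pics/s6c.png

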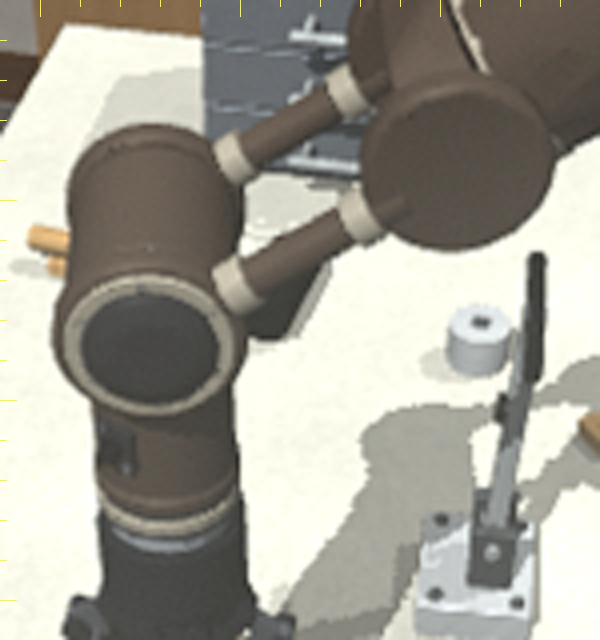

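View pics/t6c.png

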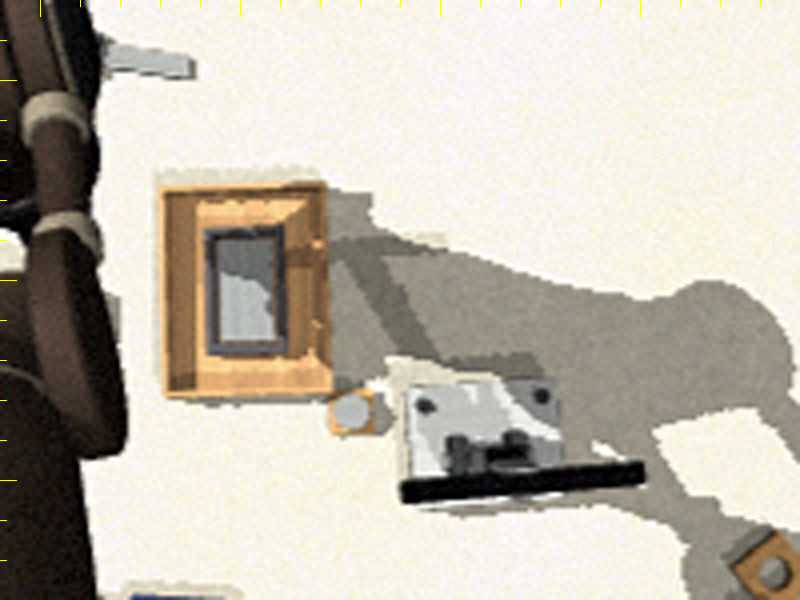

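```bash
python3 - <<'E'
from h import *
j1=.2139
u=np.array([np.cos(j1),np.sin(j1),0]); l=np.array([-np.sin(j1),np.cos(j1),0])
tcp=np.array([.6133,.1777,.1095])
for px,dr0 in(((277.5,135),0),):
    o,d=ray("side",px)
    # intersect plane radial = tcp radial
    s=((tcp-o)@u)/(d@u); W=o+s*d; print("wrist cap",W,"lateral",(W-tcp)@l)
lat=(W-tcp)@l
o,d=ray("side",(353.8,91))
for L in(lat-.03,lat,lat+.03):
    s=((tcp+L*l-o)@l)/(d@l); E=o+s*d; print("elbow",E,"radial back",(E-tcp)@u, "depth",(C["side"]["R"]@E+C["side"]["t"])[2], "rad",24/436*(C["side"]["R"]@E+C["side"]["t"])[2])
E
```

```text
wrist cap [0.5868 0.2997 0.4727] lateral 0.12485328554993268
elbow [0.4848 0.2469 0.5272] radial back -0.11088476288022157 depth 0.625400867784246 rad 0.03442573584133464
elbow [0.4827 0.2771 0.5459] radial back -0.10650564439779032 depth 0.5908411837444125 rad 0.032523367912536474
elbow [0.4806 0.3073 0.5646] radial back -0.10212652591535913 depth 0.5562814997045796 rad 0.03062099998373833
```

Emit:
apply_moves:
  targets:
    - [0,[0.006,0.03,0],[0,0,0]]
    - [0,[0,0.03,0],[0,0,0]]
    - [0,[0,0.02,0],[0,0,0]]
    - [0,[0,0.009,0],[0,0,0]]
    - [0,[0,0,0],[0,0,0]]

```text
clock: 8.62
ee_pos: [0.6249, 0.1792, 0.0278]
tcp_rot: [-1.57, -0.044, 0.043]
force: [-0.4, 1.1, -0.2]
grip_width: 0.0003
```

```bash
python3 -c "
from h import *
st()"
```

```text
t 8.625 p [0.6249 0.1792 0.0278] yaw 3.1999418225600853 q [ 0.2123  0.6076  1.6787 -0.      0.8547  0.1564] F [-0.3731  1.0973 -0.2402] g 0.00028332470831347997 down [ 0.0006  0.0001 -1.    ]
```

Emit:
apply_moves:
  targets:
    - [0,[-0.008,0.009,-0.01],[0,0,0]]
    - [0,[0,0,-0.01],[0,0,0]]
    - [0,[0,0,-0.01],[0,0,0]]
    - [0,[0.011,0,-0.012],[0,5,0]]
    - [0,[0.011,0,-0.012],[0,5,0]]
    - [0,[0.011,0,-0.012],[0,5,0]]
    - [0,[0.011,0,-0.012],[0,5,0]]

```text
clock: 9.5
ee_pos: [0.6587, 0.0973, 0.0187]
tcp_rot: [-1.557, 0.233, -0.233]
force: [0.2, 2.4, 0.7]
grip_width: 0.0002
```

```bash
python3 - <<'E'
from h import *
p,M=st(); d=p[:2]-[.4875,.0169]; print("rel",np.hypot(*d),np.degrees(np.arctan2(d[1],d[0])))
s=ctrl.capture("side");crop(s,240,130,150,140,4,"pics/s7c.png",1.4)
crop(ctrl.capture("top"),240,130,200,150,4,"pics/t7c.png",2)
E
```

```text
t 9.5 p [0.6587 0.0973 0.0187] yaw -17.02505550480465 q [0.0808 0.6447 1.6378 0.0015 0.8586 0.3769] F [0.1686 2.3513 0.7107] g 0.0002007311290155315 down [ 0.0003  0.0012 -1.    ]
rel 0.18918945890522332 25.15906022421776
```

View pics/s7c.png

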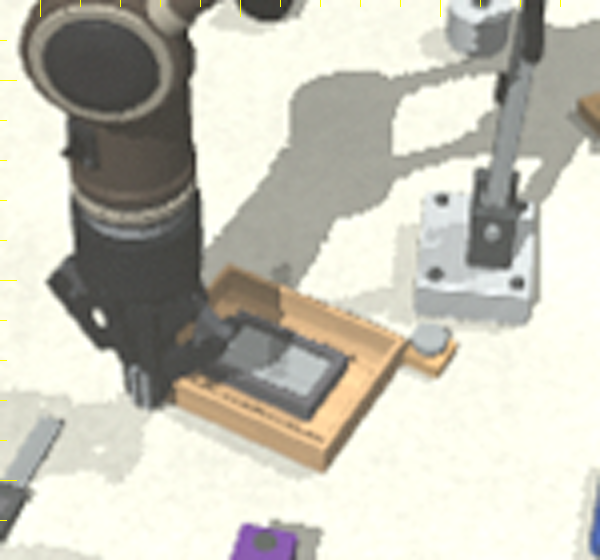

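View pics/t7c.png

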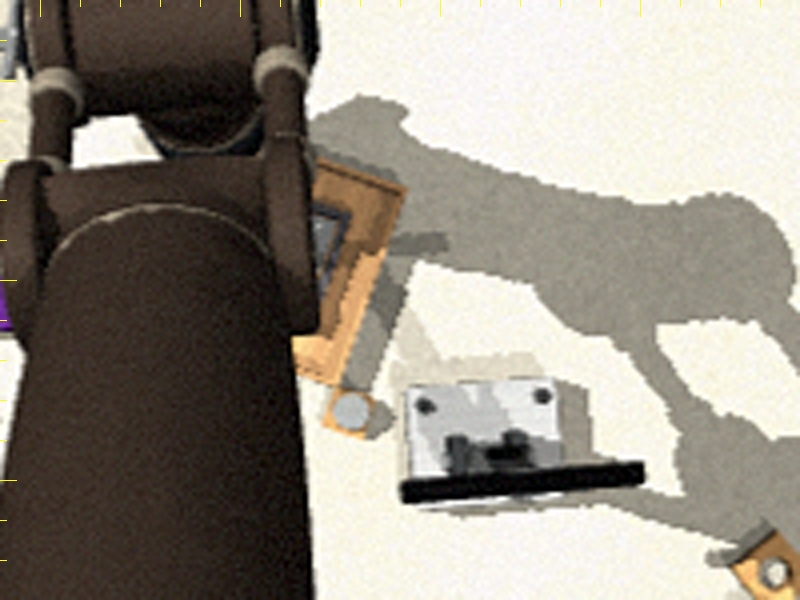

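Emit:
apply_moves:
  targets:
    - [0,[0.01,0,-0.012],[0,5,0]]
    - [0,[0.01,0,-0.012],[0,5,0]]
    - [0,[0.011,0,-0.012],[0,5,0]]
    - [0,[0.011,0,-0.012],[0,5,0]]
    - [0,[0.011,0,-0.012],[0,5,0]]
    - [0,[0.011,0,-0.012],[0,5,0]]
    - [0,[0.011,0,-0.012],[0,5,0]]

```text
clock: 10.48
ee_pos: [0.6776, -0.0116, 0.0187]
tcp_rot: [-1.451, 0.706, -0.707]
force: [1.0, 2.7, 0.4]
grip_width: -0.0005
```

```bash
python3 - <<'E'
from h import *
p,M=st(); d=p[:2]-[.4875,.0169]; print("rel",np.hypot(*d),np.degrees(np.arctan2(d[1],d[0])))
s=ctrl.capture("side");crop(s,240,130,150,140,4,"pics/s8c.png",1.4)
E
```

```text
t 10.475 p [ 0.6776 -0.0116  0.0187] yaw -51.890412718094986 q [-0.0818  0.662   1.607   0.0015  0.8713  0.8228] F [0.9683 2.6527 0.3835] g -0.0004922993792697903 down [ 0.0014  0.0011 -1.    ]
rel 0.1922556805785757 -8.515499155820013
```

View pics/s8c.png

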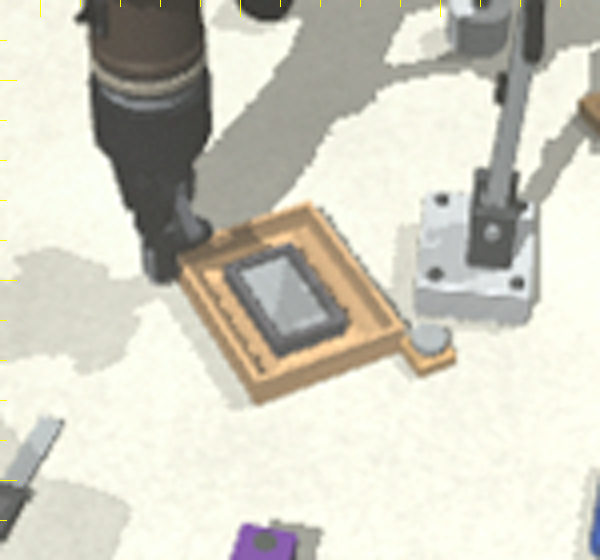

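Emit:
apply_moves:
  targets:
    - [0,[0.007,0,-0.012],[0,5,0]]
    - [0,[0.008,0,-0.012],[0,5,0]]
    - [0,[0.009,0,-0.012],[0,5,0]]
    - [0,[0.01,0,-0.012],[0,5,0]]
    - [0,[0.01,0,-0.012],[0,5,0]]

```text
clock: 11.15
ee_pos: [0.6487, -0.0801, 0.0202]
tcp_rot: [-1.305, 1.029, -1.045]
force: [5.1, -2.2, -0.8]
grip_width: 0.0004
```

```bash
python3 - <<'E'
from h import *
p,M=st(); d=p[:2]-[.4875,.0169]; print("rel",np.hypot(*d),np.degrees(np.arctan2(d[1],d[0])))
s=ctrl.capture("side");crop(s,240,130,150,140,4,"pics/s9c.png",1.4)
E
```

```text
t 11.15 p [ 0.6487 -0.0801  0.0202] yaw -76.78653980966487 q [-0.1892  0.62    1.6775 -0.0008  0.8342  1.1515] F [ 5.1349 -2.2061 -0.7542] g 0.0003696712508726399 down [ 0.0096 -0.0024 -1.    ]
rel 0.1881374378024735 -31.03863473631195
```

View pics/s9c.png

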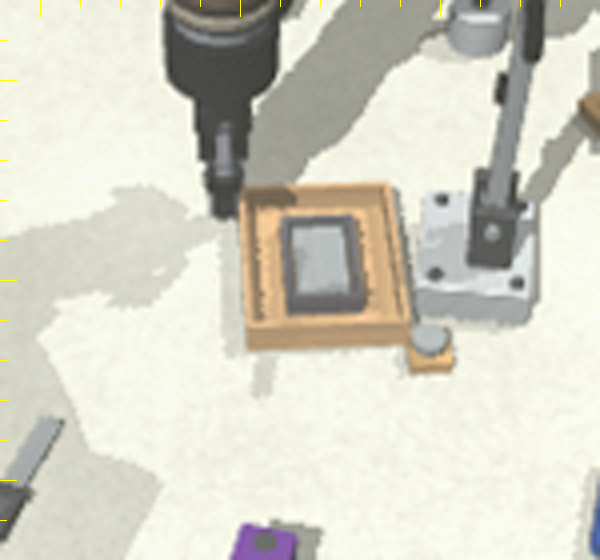

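Emit:
apply_moves:
  targets:
    - [0,[0.003,0,-0.005],[0,2,0]]
    - [0,[0.003,0,-0.005],[0,2,0]]
    - [0,[0.002,0,-0.005],[0,2,0]]
    - [0,[0.002,0,-0.005],[0,2,0]]
    - [0,[0,0,0],[0,0,0]]

```text
clock: 11.82
ee_pos: [0.6318, -0.0937, 0.0209]
tcp_rot: [-1.247, 1.131, -1.148]
force: [6.7, -2.8, 1.9]
grip_width: -0.0
```

```bash
python3 - <<'E'
from h import *
p,M=st(); d=p[:2]-[.4875,.0169]; print("rel",np.hypot(*d),np.degrees(np.arctan2(d[1],d[0])))
s=ctrl.capture("side");crop(s,240,130,150,140,4,"pics/s10c.png",1.4)
E
```

```text
t 11.825 p [ 0.6318 -0.0937  0.0209] yaw -84.66096604500046 q [-0.2149  0.5962  1.7172 -0.0012  0.8166  1.2635] F [ 6.7458 -2.7834  1.9288] g -7.521520223685144e-06 down [ 0.0111 -0.0033 -0.9999]
rel 0.18176845689150317 -37.46199941272829
```

View pics/s10c.png

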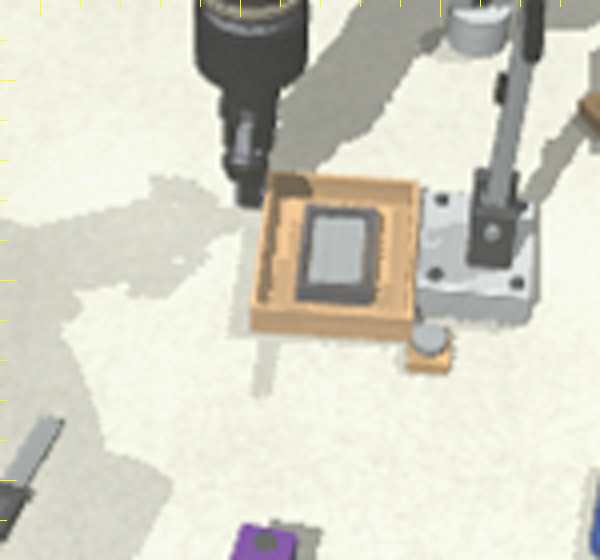

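Emit:
apply_moves:
  targets:
    - [0,[0,0,-0.004],[0,1,0]]
    - [0,[0,0,-0.004],[0,1,0]]
    - [0,[0,0,-0.003],[0,0,0]]
    - [0,[0,0,-0.003],[0,0,0]]
    - [0,[0,0,0],[0,0,0]]

```text
clock: 12.5
ee_pos: [0.6277, -0.0954, 0.0233]
tcp_rot: [-1.217, 1.139, -1.187]
force: [20.7, -2.2, -7.7]
grip_width: -0.0003
```

```bash
python3 - <<'E'
from h import *
p,M=st(); d=p[:2]-[.4875,.0169]; print("fix x",d[0]*.998+d[1]*.0593)
E
```

```text
t 12.5 p [ 0.6277 -0.0954  0.0233] yaw -86.70450947992461 q [-0.2201  0.577   1.7444  0.0018  0.7864  1.2918] F [20.7416 -2.2014 -7.7092] g -0.0002860788133582263 down [ 0.0333 -0.0061 -0.9994]
fix x 0.13321155197382878
```

Emit:
apply_moves:
  targets:
    - [0,[0,0,0.02],[0,0,0]]
    - [0,[0,0,0.03],[0,0,0]]
    - [0,[0,-0.05,0],[0,0,0]]
    - [0.3,[0,-0.06,0],[0,0,0]]
    - [0.6,[0,-0.06,0],[0,0,0]]
    - [1,[0,-0.06,0],[0,0,0]]
    - [1,[0,-0.02,0],[0,-10,0]]
    - [1,[0,0,0],[0,-10,0]]
    - [1,[0,0,0],[0,-10,0]]
    - [1,[0,0,0],[0,-10,0]]

```text
clock: 13.75
ee_pos: [0.6621, -0.0895, 0.268]
tcp_rot: [-1.477, 0.633, -0.63]
force: [-0.0, 0.4, -0.5]
grip_width: 0.0854
```

Emit:
apply_moves:
  targets:
    - [1,[0,0,0],[0,-10,0]]
    - [1,[0,0,0],[0,-10,0]]
    - [1,[0,0,0],[0,-10,0]]
    - [1,[0,0,0],[0,-10,0]]
    - [1,[0,0,0],[0,-4,0]]
    - [1,[0,0,0],[0,0,0]]

```text
clock: 14.5
ee_pos: [0.6623, -0.0897, 0.2679]
tcp_rot: [-1.57, 0.039, -0.036]
force: [-0.6, 0.1, 0.0]
grip_width: 0.0855
```

```bash
python3 - <<'E'
from h import *
go([.485,.317,.28])
s=ctrl.capture("side");t=ctrl.capture("top");cv2.imwrite("pics/s11.png",s);cv2.imwrite("pics/t11.png",t)
crop(s,280,150,130,110,6,"pics/s11c.png",1.4)
crop(t,190,140,200,150,4,"pics/t11c.png",2)
E
```

```text
t 14.5 p [ 0.6623 -0.0897  0.2679] yaw -2.7335981338166526 q [-0.1998  0.3689  1.4941  0.0002  1.2802 -0.1521] F [-0.5739  0.1393  0.0178] g 0.0854940531594493 down [-0.0015  0.0005 -1.    ]
tool shift mm [-196.4646  -11.6321  397.7617] dist 443.78827576069517
```

View pics/s11c.png

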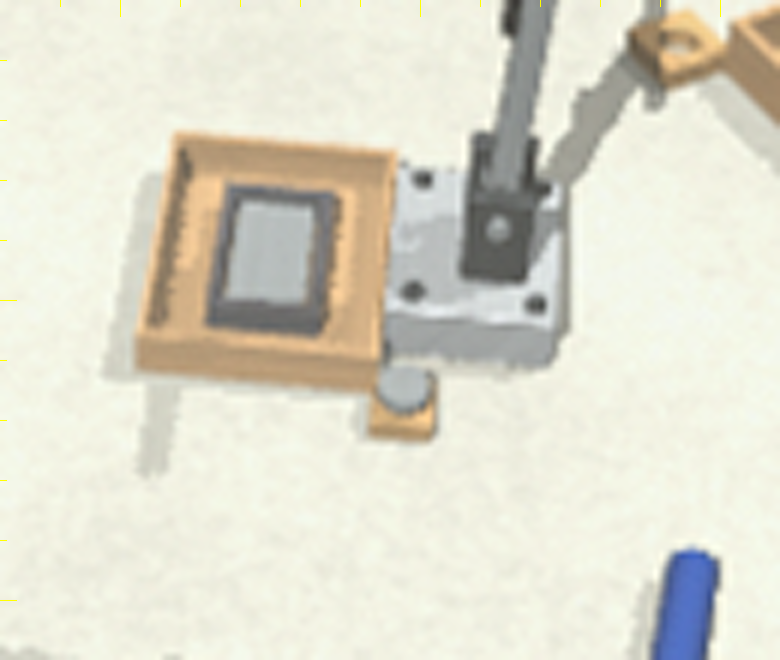

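View pics/t11c.png

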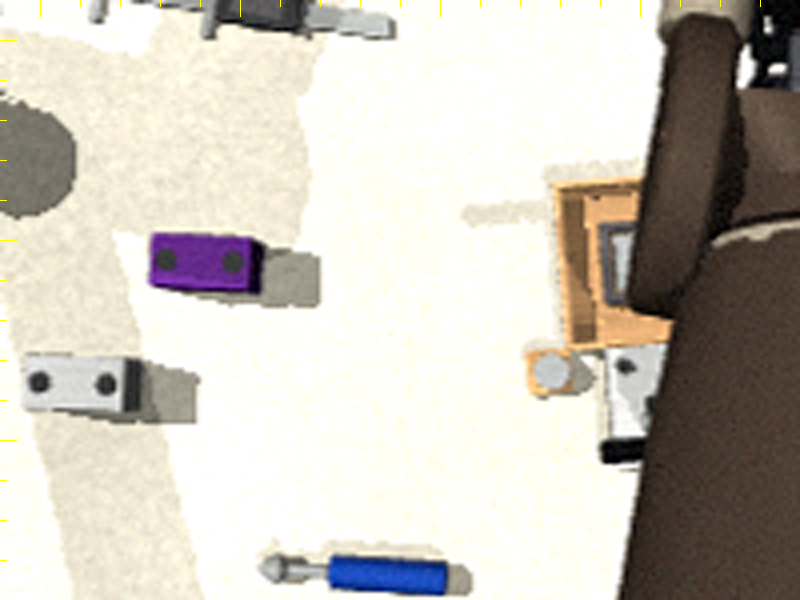

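Emit:
apply_moves:
  targets:
    - [0.7,[-0.024,0,0.05],[0,0,0]]
    - [0.7,[-0.024,0,0.05],[0,0,0]]
    - [0.7,[-0.024,0,0.05],[0,0,0]]
    - [0.7,[-0.024,0,0.05],[0,0,0]]
    - [0.7,[-0.025,0,0.05],[0,0,0]]
    - [0.7,[-0.025,0,0.05],[0,0,0]]
    - [0.7,[-0.025,0,0.05],[0,0,0]]
    - [0.7,[-0.025,0,0.048],[0,0,0]]
    - [0.7,[0,0.03,0],[0,0,0]]
    - [0.7,[0,0,0],[0,0,0]]

```text
clock: 15.85
ee_pos: [0.4841, 0.3164, 0.2357]
tcp_rot: [-1.574, 0.041, -0.033]
force: [-0.3, 0.5, -0.5]
grip_width: 0.0597
```

```bash
python3 - <<'E'
from h import *
go([.485,.317,.02])
t=ctrl.capture("top");s=ctrl.capture("side");cv2.imwrite("pics/t12.png",t);cv2.imwrite("pics/s12.png",s)
crop(t,300,160,100,100,6,"pics/t12c.png",2)
crop(s,270,220,130,130,5,"pics/s12c.png",1.4)
E
```

```text
t 15.85 p [0.4841 0.3164 0.2357] yaw -2.7160258359677316 q [ 0.5037  0.2262  1.7452 -0.0001  1.1764  0.5511] F [-0.3435  0.4942 -0.4641] g 0.05969478535879818 down [-0.0054 -0.0031 -1.    ]
tool shift mm [  2.0214 215.702    1.3798] dist 215.71590787777083
```

View pics/t12c.png

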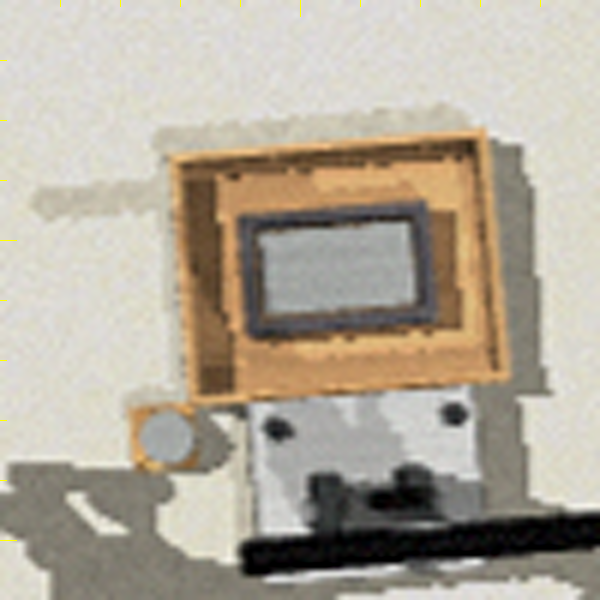

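View pics/s12c.png

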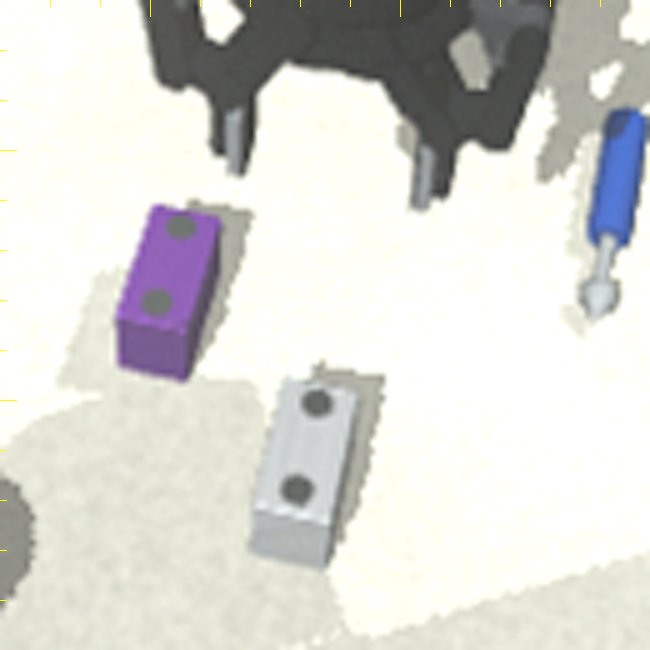

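```bash
python3 - <<'E'
from h import *
T=lambda p:(300+p[0]/6,160+p[1]/6)
def quad(name,ps,z):
    P=np.array([onz("top",T(p),z) for p in ps]); print(name,"ctr",P.mean(0)); 
    for i in range(4):
        d=P[(i+1)%4]-P[i]; print("   ",np.linalg.norm(d)*1000,np.degrees(np.arctan2(d[1],d[0])))
quad("nest",((240,217),(425,200),(437,322),(250,337)),.019)
quad("box",((170,157),(487,131),(510,381),(191,402)),.024)
print("bolt",onz("top",T((167,437)),.02))
t=cv2.imread("pics/s11.png")
S=lambda p:(280+p[0]/6,150+p[1]/6)
print("side nest",np.mean([onz("side",S(p),.019) for p in((222,186),(338,195),(322,322),(208,312))],0),[onz("side",S(p),.019) for p in((222,186),(338,195),(322,322),(208,312))])
print("bolt side",onz("side",S((405,387)),.02))
E
```

```text
nest ctr [ 0.5574 -0.0568  0.019 ]
    79.39225019710902 -85.66812115975459
    52.42539300570535 -175.85239419589203
    79.83068127388248 93.68100608125464
    51.52179081912237 3.662521666162282
box ctr [ 0.5577 -0.057   0.024 ]
    135.52011829858972 -86.24121594370845
    106.80274749008409 -176.3450859501776
    135.0406171828083 92.8706061585344
    104.70974213812647 3.9240927719386467
bolt [0.487  0.0173 0.02  ]
side nest [ 0.5584 -0.0491  0.019 ] [array([ 0.5889, -0.0881,  0.019 ]), array([ 0.5344, -0.0926,  0.019 ]), array([ 0.5296, -0.0098,  0.019 ]), array([ 0.5806, -0.0061,  0.019 ])]
bolt side [0.4881 0.0229 0.02  ]
```

Emit:
apply_moves:
  targets:
    - [0.7,[0.001,0.04,0],[0,0,0]]
    - [0.7,[0,0.04,0],[0,0,0]]
    - [0.7,[0,0.04,0],[0,0,0]]
    - [0.7,[0,0.04,0],[0,0,0]]
    - [0.7,[0,0,0],[0,0,0]]

```text
clock: 16.58
ee_pos: [0.486, 0.3146, 0.076]
tcp_rot: [-1.574, 0.044, -0.035]
force: [0.3, -0.7, 0.3]
grip_width: 0.0598
```

```bash
python3 - <<'E'
from h import *
go([.484,.316,.021])
s=ctrl.capture("side")
crop(s,270,220,130,130,5,"pics/s13c.png",1.4)
E
```

```text
t 16.575 p [0.486  0.3146 0.076 ] yaw -2.903580407802264 q [ 0.4994  0.4289  1.8424 -0.      0.8768  0.5501] F [ 0.3426 -0.6631  0.2744] g 0.05975276595851875 down [-0.0057 -0.0031 -1.    ]
tool shift mm [-1.7305 55.0054  1.4465] dist 55.051637812895315
```

View pics/s13c.png

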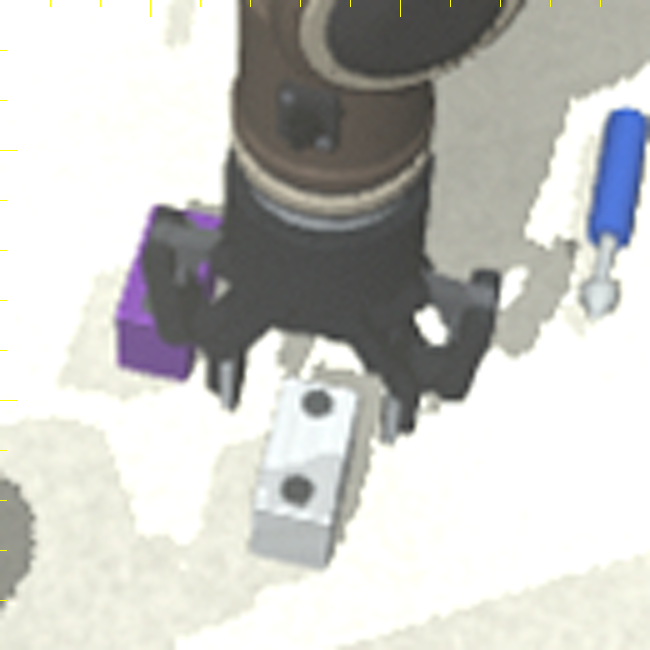

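Emit:
apply_moves:
  targets:
    - [0.7,[-0.001,0.02,0.001],[0,0,0]]
    - [0.7,[0,0.02,0],[0,0,0]]
    - [0.7,[0,0.014,0],[0,0,0]]
    - [0.7,[0,0,0],[0,0,0]]

```text
clock: 17.12
ee_pos: [0.4852, 0.317, 0.0224]
tcp_rot: [-1.572, 0.041, -0.036]
force: [-0.6, -0.2, -0.5]
grip_width: 0.0597
```

```bash
python3 - <<'E'
from h import *
go([.484,.316,.021])
s=ctrl.capture("side")
crop(s,270,220,130,130,5,"pics/s14c.png",1.4)
E
```

```text
t 17.125 p [0.4852 0.317  0.0224] yaw -2.7955125680779327 q [ 0.5036  0.5148  1.8528 -0.      0.7777  0.5524] F [-0.6003 -0.1529 -0.5211] g 0.05971870176665118 down [-0.0032 -0.0018 -1.    ]
tool shift mm [-1.1144  1.4465 -1.0279] dist 2.0954499200432437
```

View pics/s14c.png

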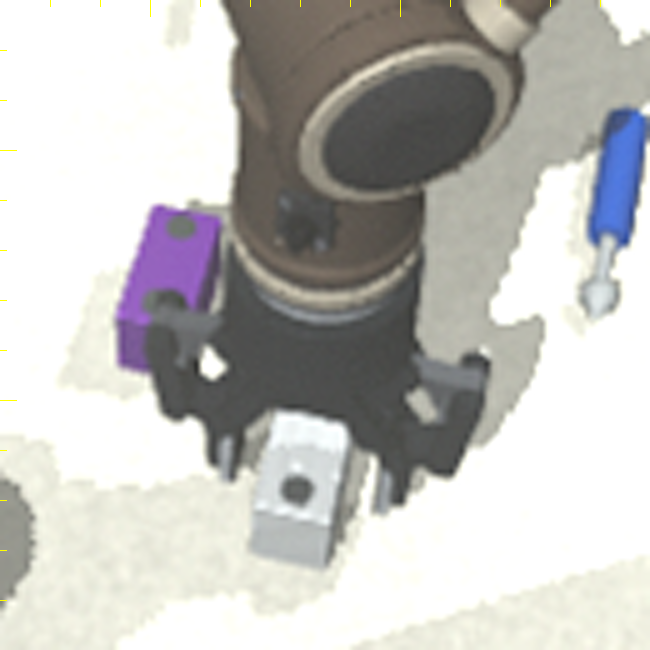

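Emit:
apply_moves:
  targets:
    - [0.45,[0,0,0],[0,0,0]]
    - [0,[0,0,0],[0,0,0]]
    - [0,[0,0,0],[0,0,0]]
    - [0,[0,0,0],[0,0,0]]
    - [0,[0,0,0],[0,0,0]]

```text
clock: 17.8
ee_pos: [0.4875, 0.3182, 0.0251]
tcp_rot: [-1.569, 0.037, -0.04]
force: [0.6, 1.0, 4.9]
grip_width: 0.033
```

Emit:
apply_moves:
  targets:
    - [0,[0,-0.02,0],[0,0,0]]
    - [0,[0,-0.04,0],[0,0,0]]
    - [0,[0,-0.04,0],[0,0,0]]
    - [0,[0,-0.04,0],[0,0,0]]
    - [0,[0,-0.02,0],[0,-6,0]]
    - [0,[0,0,0],[0,0,0]]

```text
clock: 18.55
ee_pos: [0.4876, 0.3183, 0.1869]
tcp_rot: [-1.568, -0.046, 0.04]
force: [0.1, 0.5, -2.5]
grip_width: 0.0331
```

```bash
python3 - <<'E'
from h import *
p,M=st()
b=np.array([.484,.3155]);n=np.array([.5575,-.0568])
go([.5575,-.0553,.18])
s=ctrl.capture("side")
crop(s,240,150,150,130,5,"pics/s15c.png",1.4)
E
```

```text
t 18.55 p [0.4876 0.3183 0.1869] yaw 3.132958457511872 q [ 0.5035  0.2794  1.7845 -0.      1.0734  0.4489] F [ 0.1149  0.5425 -2.4698] g 0.03305109979118193 down [ 0.0038  0.0021 -1.    ]
t 18.55 p [0.4876 0.3183 0.1869] yaw 3.132958457511872 q [ 0.5035  0.2794  1.7845 -0.      1.0734  0.4489] F [ 0.1149  0.5425 -2.4698] g 0.03305109979118193 down [ 0.0038  0.0021 -1.    ]
tool shift mm [  49.3341    6.3441 -376.8488] dist 380.11728860801475
```

View pics/s15c.png

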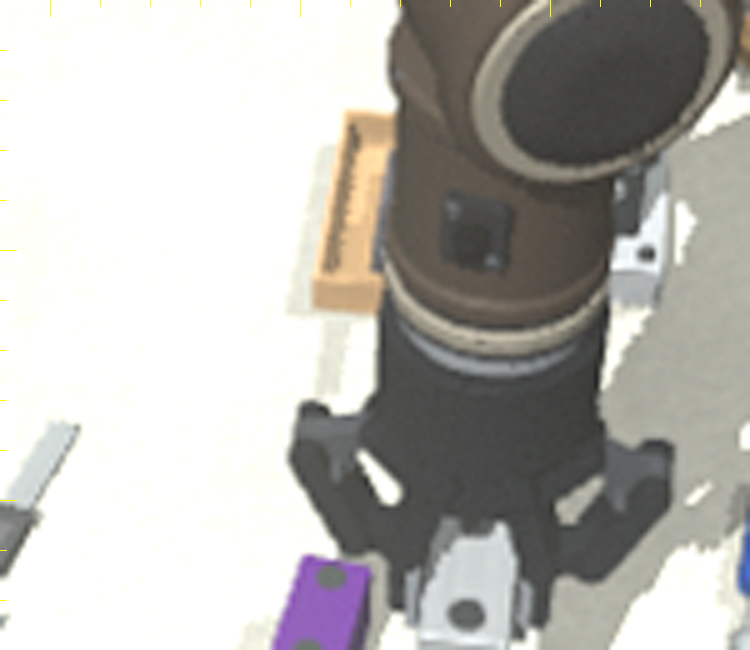

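Emit:
apply_moves:
  targets:
    - [0,[0.006,0,-0.047],[0,0,0]]
    - [0,[0.006,0,-0.047],[0,0,0]]
    - [0,[0.006,0,-0.047],[0,0,0]]
    - [0,[0.006,0,-0.047],[0,0,0]]
    - [0,[0.007,0,-0.047],[0,0,0]]
    - [0,[0.007,0,-0.047],[0,0,0]]
    - [0,[0.007,0,-0.047],[0,0,0]]
    - [0,[0.007,0.03,-0.047],[0,0,0]]
    - [0,[0,0.03,0],[0,0,0]]
    - [0,[0,0.03,0],[0,0,0]]

```text
clock: 19.85
ee_pos: [0.5576, -0.0555, 0.0913]
tcp_rot: [-1.57, -0.038, 0.044]
force: [-0.3, -0.5, -1.2]
grip_width: 0.0326
```

Emit:
apply_moves:
  targets:
    - [0,[0,0,0],[0,-0.6,0]]
    - [0,[0,0,0],[0,0,0]]

```text
clock: 20.1
ee_pos: [0.5593, -0.0546, 0.0941]
tcp_rot: [-1.57, -0.051, 0.053]
force: [-0.5, -0.1, -0.3]
grip_width: 0.0333
```

```bash
python3 - <<'E'
from h import *
go([.560,-.0535,.06])
s=ctrl.capture("side")
crop(s,270,140,110,100,7,"pics/s16c.png",1.4)
E
```

```text
t 20.1 p [ 0.5593 -0.0546  0.0941] yaw 3.7878675040306367 q [-0.1748  0.3711  1.8812 -0.      0.8901 -0.2409] F [-0.4595 -0.1395 -0.2709] g 0.03330837163863798 down [-0.0008  0.0001 -1.    ]
tool shift mm [ 0.7569 34.1328  1.0685] dist 34.157880301125076
```

View pics/s16c.png

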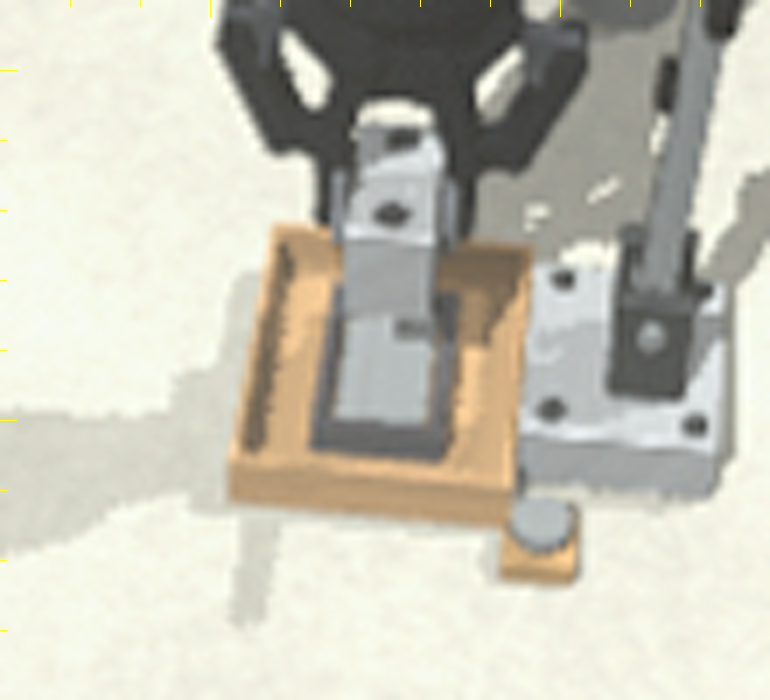

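```bash
python3 - <<'E'
from h import *
S=lambda p:(270+p[0]/7,140+p[1]/7)
a=np.radians(3.7); U=np.array([np.cos(a),np.sin(a)]);V=np.array([-np.sin(a),np.cos(a)])
def fu(p,z):
    X=onz("side",S(p),z)[:2]; return np.array([X@U,X@V])*1000
print("block bottom near L,R",fu((343,305),.069),fu((433,315),.069))
print("block top near L,R",fu((345,235),.113),fu((440,248),.113), "far",fu((357,130),.113),fu((445,140),.113))
print("holes", fu((393,213),.113),fu((404,139),.113))
print("nest outer near",fu((310,448),.019),fu((445,460),.019))
print("nest outer far R",fu((460,292),.019),"far L",fu((333,287),.019))
print("plate near",fu((332,418),.015),fu((430,427),.015))
E
```

```text
block bottom near L,R [570.6401 -64.2244] [536.4909 -63.2223]
block top near L,R [569.8616 -55.2407] [534.8737 -52.8035] far [ 571.6993 -114.2741] [ 538.163  -112.8909]
holes [553.6514 -69.4425] [ 553.5641 -111.4279]
nest outer near [579.1993 -36.0605] [527.4393 -36.4155]
nest outer far R [ 529.3267 -129.8545] far L [ 580.377  -126.1072]
plate near [572.9836 -56.869 ] [534.8314 -56.9391]
```

```bash
python3 - <<'E'
from h import *
f=lambda p,z:onz("side",(270+p[0]/6,250+p[1]/6),z)
print(f((305,432),.044),f((393,450),.044),f((302,478),0),f((390,500),0))
g=lambda p,z:onz("side",(270+p[0]/5,220+p[1]/5),z)
print(g((255,508),.044),g((332,523),.044),g((250,548),0),g((325,567),0))
E
```

```text
[0.5031 0.351  0.044 ] [0.4725 0.352  0.044 ] [0.5041 0.345  0.    ] [ 0.4721  0.3475 -0.    ]
[0.5029 0.35   0.044 ] [0.4708 0.3508 0.044 ] [0.5048 0.345  0.    ] [0.4721 0.3476 0.    ]
```

Emit:
apply_moves:
  targets:
    - [0,[0.001,0.02,0.001],[0,0,0]]
    - [0,[0,0.014,0],[0,0,0]]
    - [0,[0,0.004,0],[0,0,0]]
    - [0,[0,0,0],[0,0,0]]

```text
clock: 20.65
ee_pos: [0.5599, -0.0536, 0.0555]
tcp_rot: [-1.57, -0.051, 0.053]
force: [-0.9, -1.0, -0.8]
grip_width: 0.033
```

```bash
python3 - <<'E'
from h import *
go([.560,-.0535,.04])
s=ctrl.capture("side")
crop(s,270,140,110,100,7,"pics/s17c.png",1.4)
E
```

```text
t 20.65 p [ 0.5599 -0.0536  0.0555] yaw 3.8031585976765667 q [-0.1728  0.4334  1.8909 -0.      0.8187 -0.2392] F [-0.8535 -0.9838 -0.8476] g 0.03301104403082635 down [-0.0014  0.0002 -1.    ]
tool shift mm [ 0.0853 15.5388  0.0832] dist 15.539307048845433
```

View pics/s17c.png

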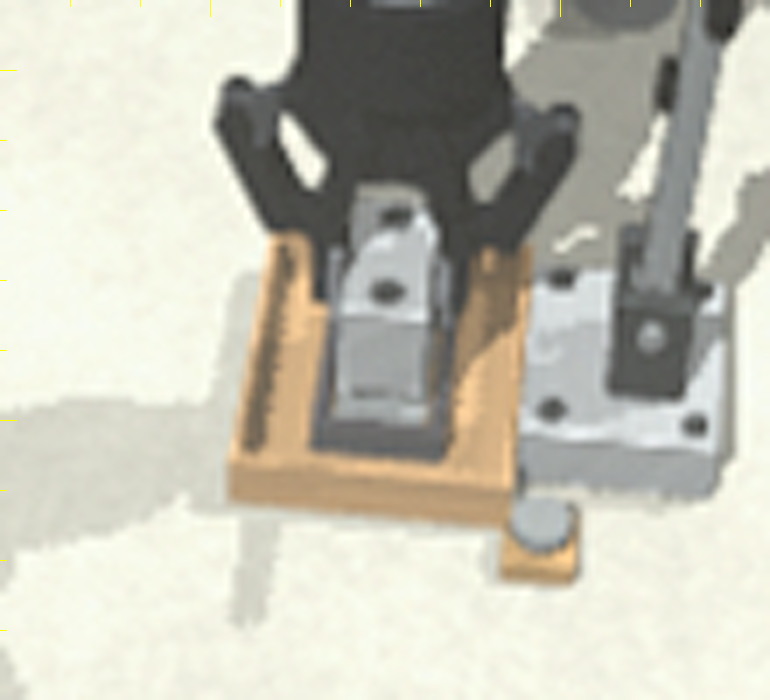

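Emit:
apply_moves:
  targets:
    - [0,[0,0.005,0],[0,0,0]]
    - [0,[0,0.004,0],[0,0,0]]
    - [0,[0,0.003,0],[0,0,0]]
    - [0,[0,0.002,0],[0,0,0]]
    - [0,[0,0,0],[0,0,0]]

```text
clock: 21.32
ee_pos: [0.5603, -0.0537, 0.0421]
tcp_rot: [-1.57, -0.052, 0.052]
force: [-0.4, -0.2, -2.1]
grip_width: 0.0328
```

```bash
python3 - <<'E'
from h import *
go([.560,-.0535,.04])
s=ctrl.capture("side")
crop(s,270,140,110,100,7,"pics/s18c.png",1.4)
E
```

```text
t 21.325 p [ 0.5603 -0.0537  0.0421] yaw 3.7987833974097462 q [-0.1729  0.4559  1.8933 -0.      0.7928 -0.2392] F [-0.4097 -0.2141 -2.104 ] g 0.03281518475994495 down [-0.0004  0.     -1.    ]
tool shift mm [-0.2801  2.0596  0.231 ] dist 2.091403550834536
```

View pics/s18c.png

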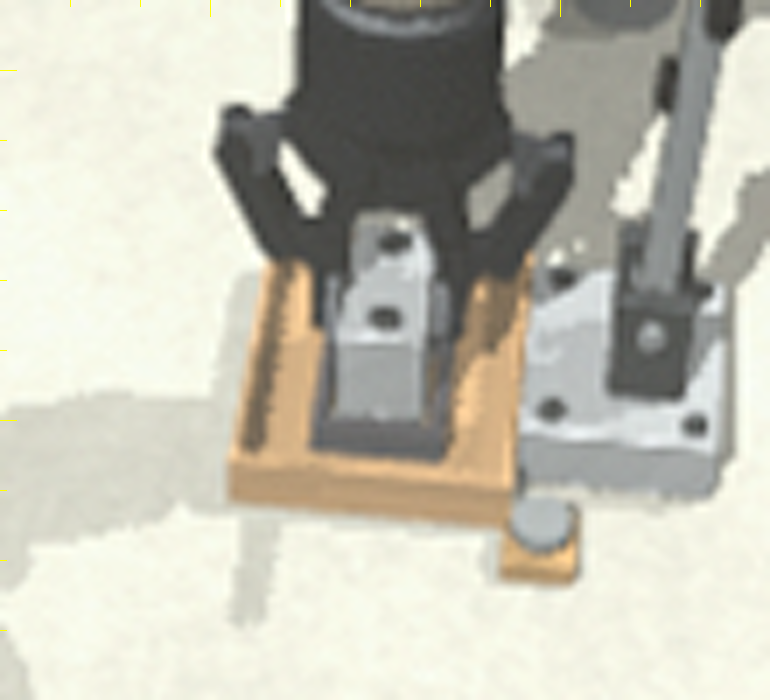

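Emit:
apply_moves:
  targets:
    - [0,[0,0.003,0],[0,0,0]]
    - [0,[0,0,0],[0,0,0]]
    - [0.5,[0,0,0],[0,0,0]]
    - [0.65,[0,0,0],[0,0,0]]
    - [0.65,[0,0,0],[0,0,0]]
    - [0.65,[0,-0.02,0],[0,0,0]]
    - [0.65,[0,-0.04,0],[0,0,0]]
    - [0.65,[0,-0.04,0],[0,0,0]]
    - [0.65,[0,-0.05,0],[0,0,0]]
    - [0.65,[0,-0.05,0],[0,0,0]]

```text
clock: 22.62
ee_pos: [0.5604, -0.0537, 0.2424]
tcp_rot: [-1.57, -0.053, 0.051]
force: [0.7, -0.7, -0.5]
grip_width: 0.0555
```

```bash
python3 - <<'E'
from h import *
st()
s=ctrl.capture("side")
crop(s,270,100,120,140,5,"pics/s19c.png",1.4)
E
```

```text
t 22.625 p [ 0.5604 -0.0537  0.2424] yaw 3.802439803045538 q [-0.1729  0.1856  1.7802  0.      1.1742 -0.2392] F [ 0.6989 -0.7054 -0.5215] g 0.05553154306118519 down [ 0.0016 -0.0003 -1.    ]
```

View pics/s19c.png

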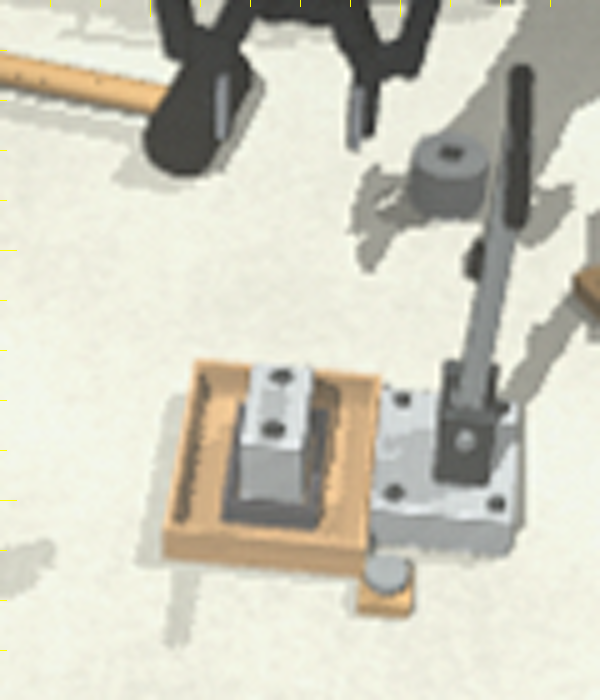

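Emit:
apply_moves:
  targets:
    - [0.35,[0,-0.045,0],[0,0,0]]
    - [0.35,[0,-0.045,0],[0,0,0]]
    - [0.35,[-0.027,0,0.01],[0,0,0]]
    - [0.35,[-0.027,0,0.01],[0,0,0]]
    - [0.35,[-0.027,0,0.01],[0,0,0]]
    - [0.35,[-0.027,0,0.01],[0,0,0]]
    - [0.35,[0,0,0],[0,0,0]]

```text
clock: 23.55
ee_pos: [0.4488, -0.0206, 0.3304]
tcp_rot: [-1.57, -0.054, 0.051]
force: [-0.0, 0.0, 0.2]
grip_width: 0.0298
```

```bash
python3 - <<'E'
from h import *
go([.4495,-.02,.23])
s=ctrl.capture("side")
crop(s,310,40,120,120,5,"pics/s20c.png",1.4)
E
```

```text
t 23.55 p [ 0.4488 -0.0206  0.3304] yaw 3.831118052901057 q [-0.1427 -0.1217  1.9173  0.      1.3441 -0.2096] F [-0.0015  0.0174  0.1765] g 0.02981820020949774 down [ 0.0018 -0.0003 -1.    ]
tool shift mm [  0.5306 100.3553   0.5465] dist 100.35819128709494
```

View pics/s20c.png

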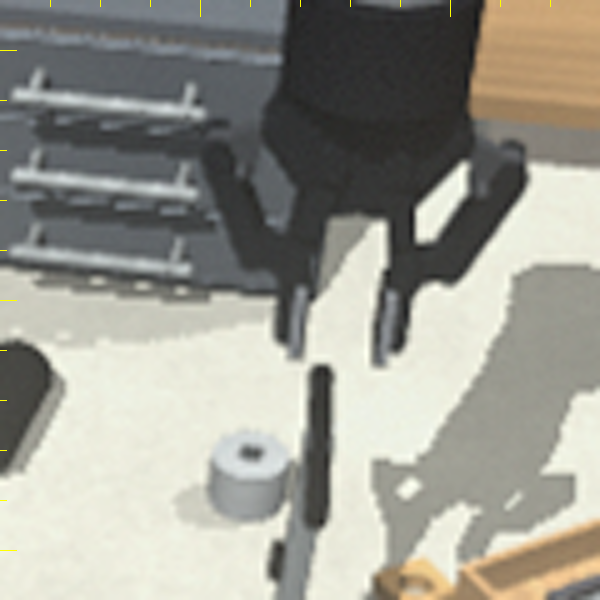

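```bash
python3 - <<'E'
from h import *
print(proj("side",[[.4488,-.0206,.3224],[.4488,-.0206,.241],[.459,-.0206,.241]]))
E
```

```text
[[377.1883 109.5565]
 [373.1362 139.1384]
 [368.7404 138.6011]]
```

Emit:
apply_moves:
  targets:
    - [0.35,[0,0.04,0],[0,0,0]]
    - [0.35,[0,0.03,0],[0,0,0]]
    - [0.35,[0,0.02,0],[0,0,0]]
    - [0.35,[0,0.012,0],[0,0,0]]
    - [0.35,[0,0,0],[0,0,0]]

```text
clock: 24.22
ee_pos: [0.4502, -0.0211, 0.2268]
tcp_rot: [-1.57, -0.051, 0.053]
force: [0.2, 0.6, 0.8]
grip_width: 0.03
```

```bash
python3 - <<'E'
from h import *
st()
s=ctrl.capture("side")
crop(s,310,40,120,120,5,"pics/s21c.png",1.4)
E
```

```text
t 24.225 p [ 0.4502 -0.0211  0.2268] yaw 3.788170309634939 q [-0.1435 -0.0213  2.0381 -0.0001  1.126  -0.2096] F [0.1506 0.5791 0.8419] g 0.030048661247370163 down [-0.0012  0.0001 -1.    ]
```

View pics/s21c.png

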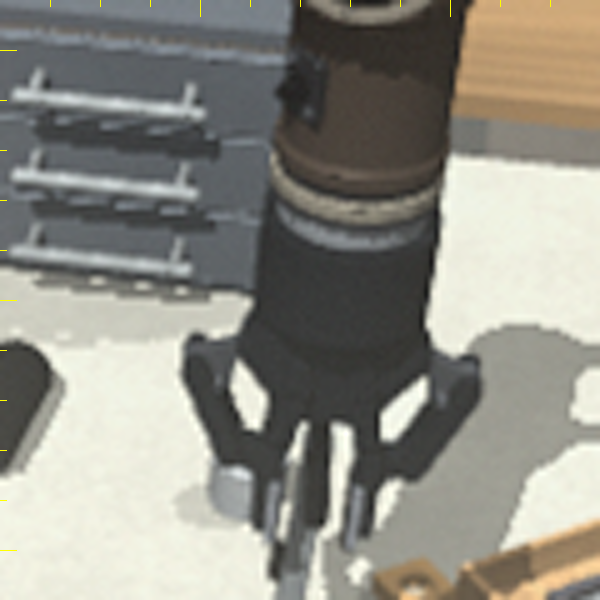

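Emit:
apply_moves:
  targets:
    - [0.35,[0.012,0,0],[0,0,0]]
    - [0.35,[0.015,0,0],[0,0,0]]
    - [0.35,[0.015,0.001,0],[0,0,0]]
    - [0.35,[0.015,0.003,0],[0,0,0]]
    - [0.35,[0.015,0.003,0],[0,0,0]]
    - [0.35,[0.014,0.006,0],[0,0,0]]
    - [0.35,[0.014,0.006,0],[0,0,0]]

```text
clock: 25.15
ee_pos: [0.5505, -0.0142, 0.2075]
tcp_rot: [-1.57, -0.051, 0.053]
force: [-2.5, 0.2, -0.6]
grip_width: 0.0297
```

```bash
python3 - <<'E'
from h import *
st()
s=ctrl.capture("side")
crop(s,270,60,130,140,5,"pics/s22c.png",1.4)
E
```

```text
t 25.15 p [ 0.5505 -0.0142  0.2075] yaw 3.803006381499837 q [-0.1049  0.2     1.8382 -0.      1.1042 -0.1713] F [-2.5401  0.2122 -0.633 ] g 0.02974637745342113 down [-0.0008  0.     -1.    ]
```

View pics/s22c.png

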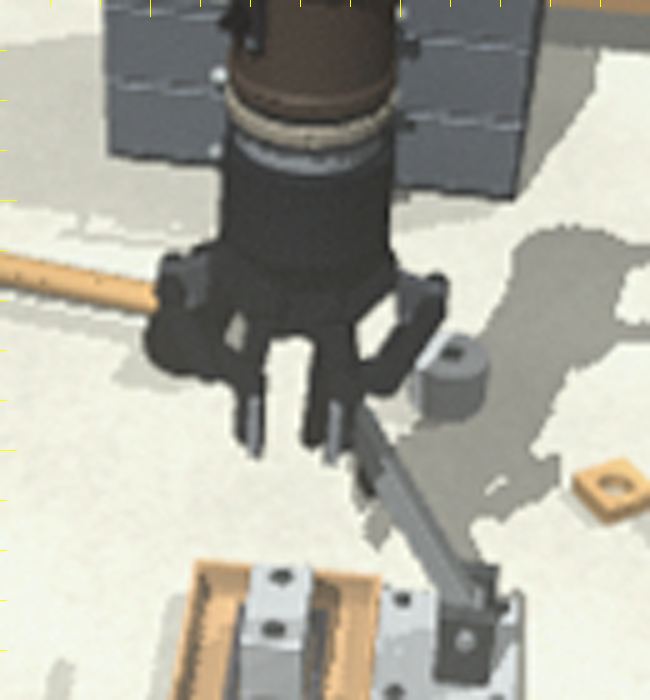

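Emit:
apply_moves:
  targets:
    - [0.35,[0.012,0.006,0],[0,0,0]]
    - [0.35,[0.011,0.008,0],[0,0,0]]
    - [0.35,[0.011,0.01,0],[0,0,0]]
    - [0.35,[0.011,0.011,0],[0,0,0]]
    - [0.35,[0.008,0.009,0],[0,0,0]]
    - [0.35,[0.007,0.009,0],[0,0,0]]

```text
clock: 25.95
ee_pos: [0.6103, -0.0103, 0.1547]
tcp_rot: [-1.57, -0.052, 0.052]
force: [-2.6, -0.5, 1.2]
grip_width: 0.0299
```

```bash
python3 - <<'E'
from h import *
st()
s=ctrl.capture("side")
crop(s,270,60,130,140,5,"pics/s23c.png",1.4)
E
```

```text
t 25.95 p [ 0.6103 -0.0103  0.1547] yaw 3.7963977081203213 q [-0.0882  0.3703  1.7349  0.0001  1.0363 -0.1545] F [-2.6492 -0.5149  1.1825] g 0.02987644424914208 down [ 0.0001  0.0001 -1.    ]
```

View pics/s23c.png

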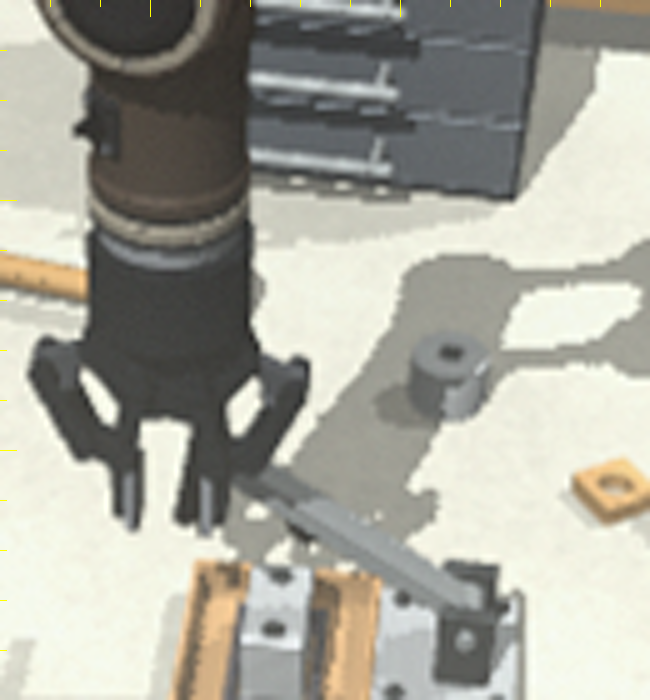

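Emit:
apply_moves:
  targets:
    - [0.35,[-0.006,-0.01,0],[0,0,0]]
    - [0.35,[0,-0.03,0],[0,0,0]]
    - [0.2,[0,-0.03,0],[0,0,0]]
    - [0,[0,0,-0.008],[0,0,0]]
    - [0,[0,0,0],[0,0,0]]
    - [0,[0,0,0],[0,0,0]]

```text
clock: 26.75
ee_pos: [0.6031, -0.0188, 0.2239]
tcp_rot: [-1.57, -0.05, 0.054]
force: [0.0, 0.2, -0.2]
grip_width: -0.0001
```

```bash
python3 - <<'E'
from h import *
st()
s=ctrl.capture("side")
crop(s,270,60,130,140,5,"pics/s24c.png",1.4)
f=np.array([.4875,.0169]);ps=np.radians(3.6)
def fx(x,y): return f+np.array([x*np.cos(ps)-y*np.sin(ps),x*np.sin(ps)+y*np.cos(ps)])
for th in(25,30,35,40):
    t=np.radians(th);X=[[*fx(-.035+.175*np.cos(t),-.08+d),.066+.175*np.sin(t)] for d in(.06,.038,-.06)]
    print(th,((proj("side",X)-[270,60])*5).ravel())
E
```

```text
t 26.75 p [ 0.6031 -0.0188  0.2239] yaw 3.771699077242151 q [-0.1034  0.2832  1.6987  0.0002  1.1622 -0.1693] F [ 0.0183  0.1692 -0.1788] g -7.860031262098296e-05 down [-0.0024  0.0004 -1.    ]
25 [160.532  548.0205 166.5307 519.0339 191.3167 399.2626]
30 [174.5593 528.7993 180.4136 499.8181 204.5872 380.1509]
35 [191.195  510.4549 196.8629 481.4771 220.2509 361.9033]
40 [210.3627 493.1751 215.8017 464.1977 238.2306 344.7028]
```

View pics/s24c.png

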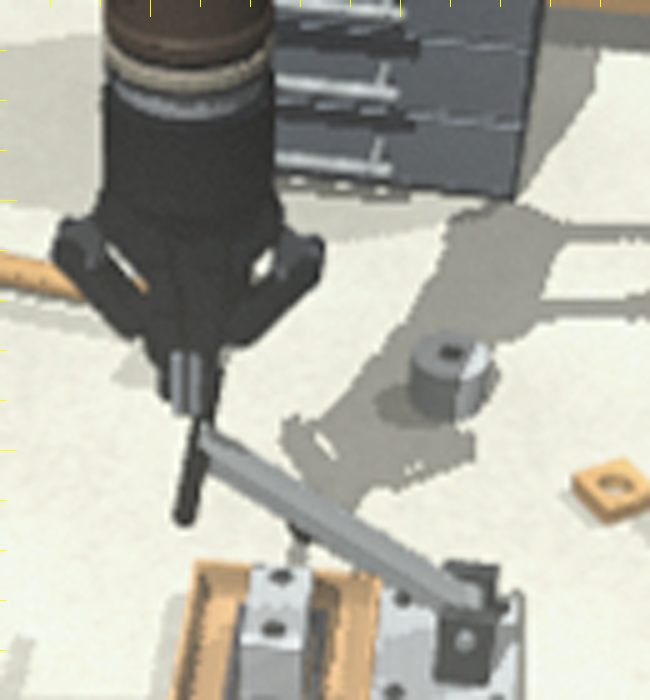

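Emit:
apply_moves:
  targets:
    - [0,[0.001,0.025,0],[0,0,0]]
    - [0,[0.001,0.02,0],[0,0,0]]
    - [0,[0.005,0.009,0],[0,0,0]]
    - [0,[0.005,0.009,0],[0,0,0]]
    - [0,[0.004,0.01,0],[0,0,0]]
    - [0,[0.004,0.01,0],[0,0,0]]
    - [0,[0.003,0.01,0],[0,0,0]]
    - [0,[0.003,0.01,0],[0,0,0]]

```text
clock: 27.8
ee_pos: [0.6315, -0.0171, 0.1224]
tcp_rot: [-1.571, -0.054, 0.05]
force: [1.7, 0.4, 2.7]
grip_width: -0.0001
```

```bash
python3 - <<'E'
from h import *
st()
s=ctrl.capture("side")
crop(s,260,110,130,130,5,"pics/s25c.png",1.4)
E
```

```text
t 27.8 p [ 0.6315 -0.0171  0.1224] yaw 3.801186895220691 q [-0.096   0.4461  1.7008 -0.0001  0.992  -0.1623] F [1.7087 0.416  2.7061] g -6.562153312103105e-05 down [ 0.0027 -0.0003 -1.    ]
```

View pics/s25c.png

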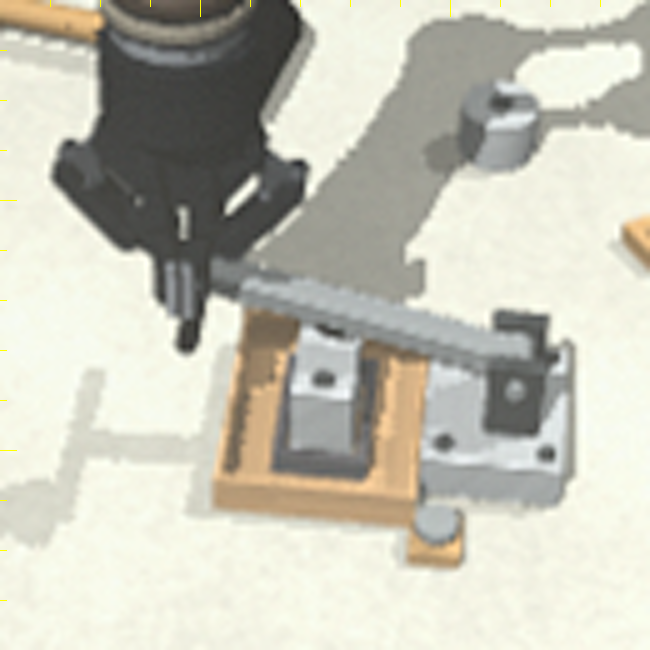

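Emit:
apply_moves:
  targets:
    - [0,[0.002,0.01,0],[0,0,0]]
    - [0,[0.001,0.01,0],[0,0,0]]
    - [0,[0.001,0.008,0],[0,0,0]]
    - [0,[0,0.007,0],[0,0,0]]
    - [0,[0,0.005,0],[0,0,0]]
    - [0,[0,0,0],[0,0,0]]

```text
clock: 28.6
ee_pos: [0.6333, -0.0167, 0.0816]
tcp_rot: [-1.57, -0.05, 0.054]
force: [1.9, 0.3, 1.1]
grip_width: -0.0001
```

```bash
python3 - <<'E'
from h import *
st()
s=ctrl.capture("side")
crop(s,260,110,130,130,5,"pics/s26c.png",1.4)
E
```

```text
t 28.6 p [ 0.6333 -0.0167  0.0816] yaw 3.802892325692484 q [-0.0951  0.5057  1.7084 -0.0002  0.9296 -0.1614] F [1.8925 0.2955 1.1347] g -0.00013491475940112096 down [-0.0022  0.0001 -1.    ]
```

View pics/s26c.png

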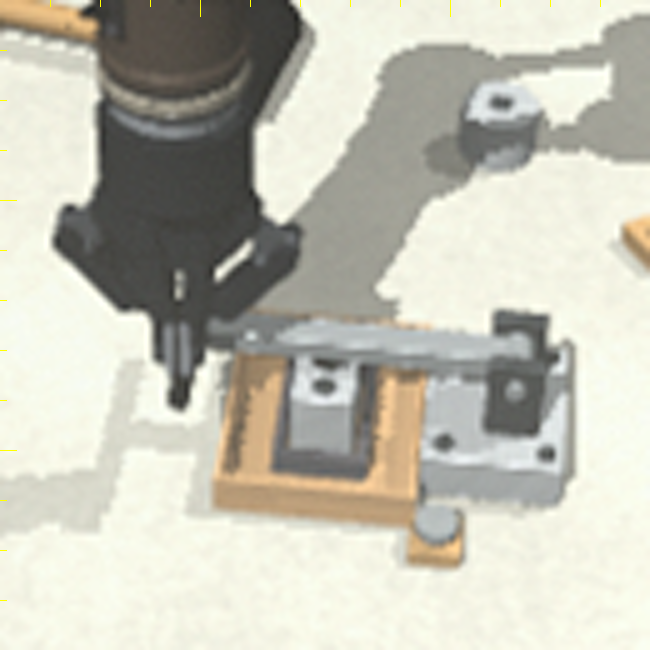

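Emit:
apply_moves:
  targets:
    - [0,[0,0.005,0],[0,0,0]]
    - [0,[0,0.005,0],[0,0,0]]
    - [0,[0,0.005,0],[0,0,0]]
    - [0,[0,0,0],[0,0,0]]

```text
clock: 29.15
ee_pos: [0.6338, -0.0168, 0.0786]
tcp_rot: [-1.57, -0.049, 0.056]
force: [-21.5, 1.0, 54.9]
grip_width: 0.0002
```

```bash
python3 - <<'E'
from h import *
st()
s=ctrl.capture("side")
crop(s,260,110,130,130,5,"pics/s27c.png",1.4)
E
```

```text
t 29.15 p [ 0.6338 -0.0168  0.0786] yaw 3.8347556755892005 q [-0.0948  0.512   1.7058 -0.0008  0.9285 -0.1613] F [-21.5165   1.0425  54.8521] g 0.00018845595422597983 down [-0.0048 -0.0002 -1.    ]
```

View pics/s27c.png

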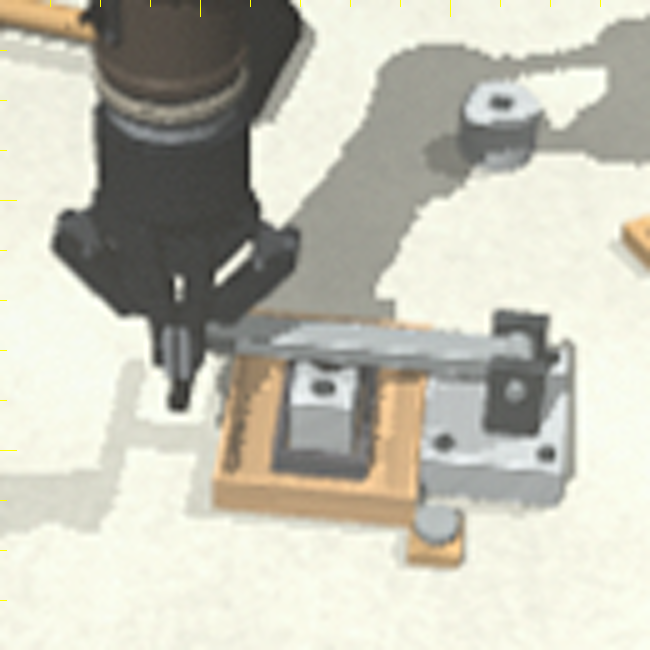

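Emit:
apply_moves:
  targets:
    - [0,[0,-0.015,0],[0,0,0]]
    - [0,[0,-0.02,0],[0,0,0]]
    - [0,[0,-0.05,0],[0,0,0]]
    - [0,[0,-0.05,0],[0,0,0]]
    - [0,[0,-0.05,0.03],[0,0,0]]
    - [0,[0,0,0.05],[0,0,0]]
    - [0,[0,0,0.05],[0,0,0]]
    - [0,[0,0,0.05],[0,0,0]]
    - [0,[0,0,0.05],[0,0,0]]
    - [0,[0,0,0],[0,0,0]]

```text
clock: 30.45
ee_pos: [0.6175, 0.2162, 0.251]
tcp_rot: [-1.57, -0.054, 0.058]
force: [-0.4, -0.3, -0.1]
grip_width: -0.0001
```

```bash
python3 - <<'E'
from h import *
st()
s=ctrl.capture("side");t=ctrl.capture("top")
crop(s,260,110,130,130,5,"pics/s28c.png",1.4);crop(t,300,140,120,120,5,"pics/t28c.png",2)
cv2.imwrite("pics/t28.png",np.clip(t*1.6,0,255).astype(np.uint8))
f=np.array([.4875,.0169]);ps=np.radians(3.6)
def fx(x,y): return f+np.array([x*np.cos(ps)-y*np.sin(ps),x*np.sin(ps)+y*np.cos(ps)])
for th in(-3,0,3,6):
    q=np.radians(th);X=[[*fx(-.035+.175*np.cos(q),-.08+d),.066+.175*np.sin(q)] for d in(.06,-.06)]
    print(th,((proj("side",X)-[260,110])*5).ravel())
E
```

```text
t 30.45 p [0.6175 0.2162 0.251 ] yaw 4.075266848298219 q [0.2698 0.3552 1.5469 0.0011 1.2418 0.1983] F [-0.408  -0.3382 -0.0537] g -5.666815131546543e-05 down [-0.0026  0.0004 -1.    ]
-3 [180.971  413.3721 212.2907 263.9229]
0 [180.2375 400.8995 211.7734 251.5246]
3 [180.412  388.3696 212.1042 239.0695]
6 [181.5098 375.815  213.2957 226.5902]
```

View pics/s28c.png

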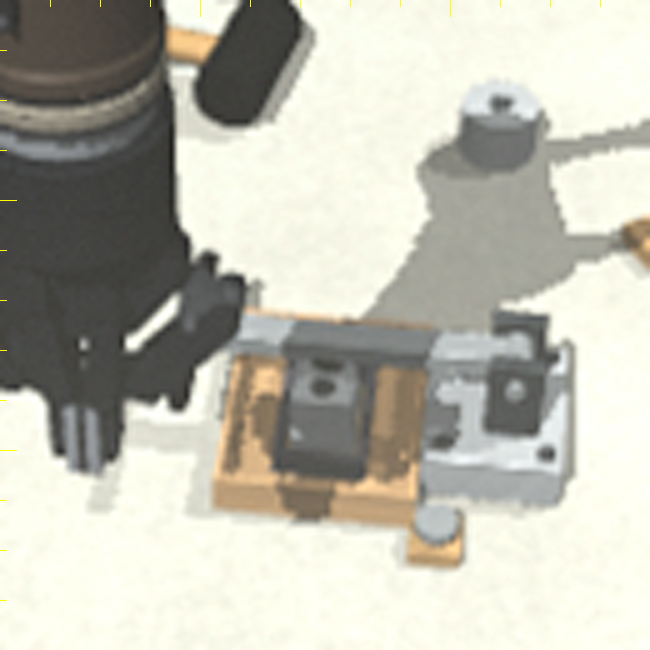

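View pics/t28c.png

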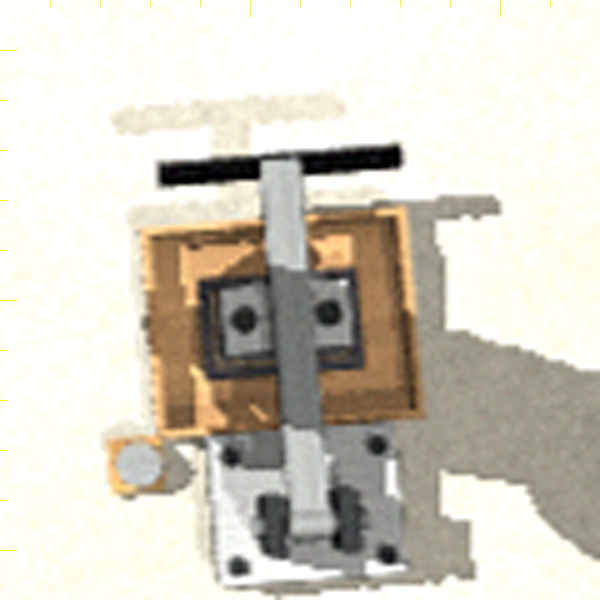

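View pics/t28.png

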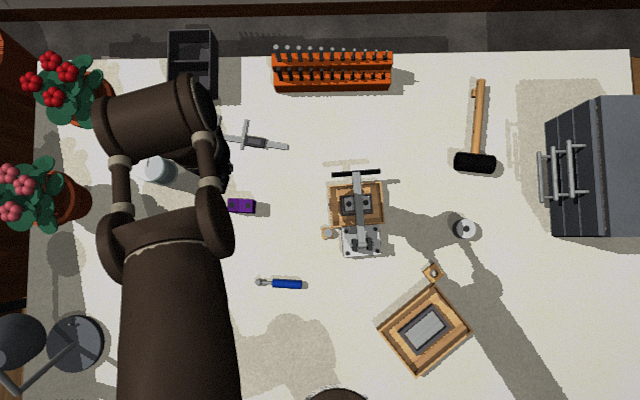

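Emit:
apply_moves:
  targets:
    - [0,[0,0,0.05],[0,0,0]]
    - [0,[0,0,0.05],[0,0,0]]
    - [0,[0,-0.01,0.05],[0,0,0]]
    - [0,[0,0,0],[0,0,0]]

```text
clock: 31.05
ee_pos: [0.6091, 0.3644, 0.2627]
tcp_rot: [-1.569, -0.055, 0.053]
force: [0.6, -1.0, -0.1]
grip_width: -0.0001
```

```bash
python3 - <<'E'
from h import *
s=ctrl.capture("side")
crop(s,260,110,130,130,5,"pics/s29c.png",1.4)
E
```

```text
(no output)
```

View pics/s29c.png

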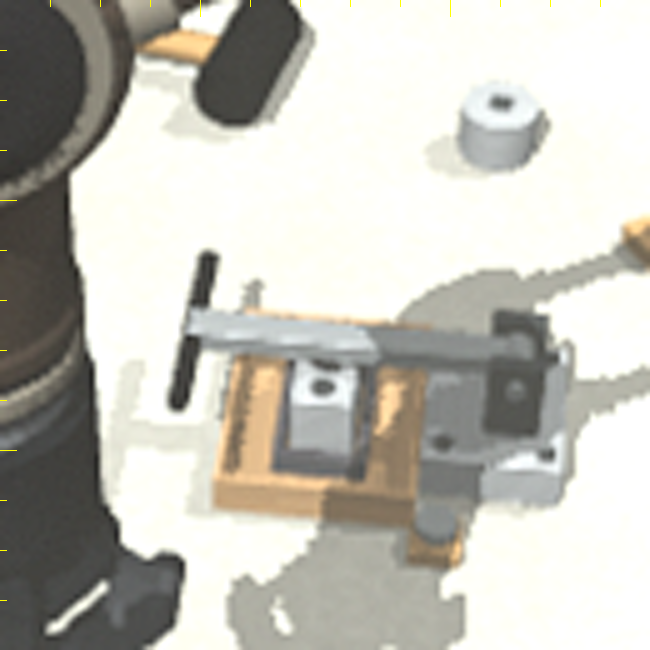

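```bash
python3 -c "
from h import *
ctrl.sign_off()"
```

```text
the job is handed in; nothing more can be done
```

The job is done and handed in at about 31 s of the 72 s allowed; `sign_off` gives no verdict.

- **Clamp opened:** I folded the arm back to about 1.61 rad, estimated from both views.
- **Box turned:** I pushed the box by its far corner, clockwise, until it met the stop at about 21 N. In the last top view its sides run within about 1° of the clamp's cross bar, so it appears flush against the stop.
- **Block placed:** I chose the aluminium block over the purple look-alike and gripped it across its 34 mm side. I lowered it holes up into the nest with about 2 N of contact and let go.
- **Clamp shut:** I swung the arm down until it met its end stop.

**Last checks:** after letting go, the bar ends in the side view lie within about 1.5° of the shut position. The block sits pressed in the nest with its holes up. The boss, mallet, caliper, countersink, purple block and larger box look where they started. The jar was mostly hidden by the arm in the last top view. The arm was clear of everything at hand-in.

**Disagreements and doubts:**
- The two cameras differed by about 3 to 6 mm in y, so I aligned the block by comparing it with the nest in the same picture.
- The closing press peaked at about 55 N vertically through the closed fingertips. That is well below the 120 N wrist limit, but above the 40 N limit if fingertips count as gripper body. I took that limit to mean the body only.

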